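# Knock swollen spacers out of a fish feeder and box them

## Task

Three or four swollen yellow spacers are jammed under the steel lips of the blue feeder chassis: take the wooden knocking block and use it, never the fingers, to knock each one along its lane until it is clear of the lips, then lift the spacers out and put them all in the grey spares box, whose cover has to be slid open first. Finish with the box's cover slid fully shut over the spacers and the knocking block lying back on its green mat, and leave the other things on the bench where they are.

Things in the scene. Friction and masses are not known exactly. Their poses are not given: they have to be found in the camera images.
- feeder: Blue feeder chassis fixed on the bench, 145 x 272 mm, a dark round motor (top 55 mm high) beyond its +x end. Origin: on the bench, y centre; x along the lanes, away from the robot. Four straight lanes along x, centred at y = -93, -31, +31, +93 mm: floor 12 mm above the bench, 41.5 wide between ribs (tops 23.5 above the bench), from x = -90 to +45, open at the -x end.
- lips_end (a point): Where the steel lips end at the middle rib: feeder x = -40, y = 0, 27.5 mm above the bench (their upper face). In each lane two lips, from x = -90 to -40, reach over the flange on both sides of the web: a spacer under them cannot be lifted. Below them a sprung rubber nose at x = -52 pinches the flange sideways with about 5 N. A spacer lifts straight out once its origin is past x = -4.
- lane_end (a point): Foot of the end wall (30 mm above the bench) across the lanes, feeder x = +45, y = 0, floor height: a spacer meets it when its origin is at x = +10. To free a spacer push the rear (-x) end of its web, above the lips, in +x with some 5 to 16 N; it slides along its lane and stays down.
- spacer_a: Swollen yellow plastic spacer, an upside-down T seen along its lane: foot flange 70 (x) x 40 (y) x 10 mm, on it a central web 66 (x) x 22 (y) x 36 tall; 46 tall in all, about 0.12 kg. Origin: centre of its underside, z up. One of four alike; one may be absent. Starts jammed in a feeder lane, x along the lane, origin at feeder x = -46 to -38.
- spacer_b: Swollen yellow plastic spacer, an upside-down T seen along its lane: foot flange 70 (x) x 40 (y) x 10 mm, on it a central web 66 (x) x 22 (y) x 36 tall; 46 tall in all, about 0.12 kg. Origin: centre of its underside, z up. One of four alike; one may be absent. Starts jammed in a feeder lane, x along the lane, origin at feeder x = -46 to -38.
- spacer_c: Swollen yellow plastic spacer, an upside-down T seen along its lane: foot flange 70 (x) x 40 (y) x 10 mm, on it a central web 66 (x) x 22 (y) x 36 tall; 46 tall in all, about 0.12 kg. Origin: centre of its underside, z up. One of four alike; one may be absent. Starts jammed in a feeder lane, x along the lane, origin at feeder x = -46 to -38.
- spacer_d: Swollen yellow plastic spacer, an upside-down T seen along its lane: foot flange 70 (x) x 40 (y) x 10 mm, on it a central web 66 (x) x 22 (y) x 36 tall; 46 tall in all, about 0.12 kg. Origin: centre of its underside, z up. One of four alike; one may be absent. Starts jammed in a feeder lane, x along the lane, origin at feeder x = -46 to -38.
- knocker: Dark wooden knocking block, 90 (x) x 40 (y) x 45 mm tall, about 0.16 kg. Origin: centre of its underside as it starts, lying on the green mat; x along its length. Held across its 40 mm width, its end face serves as a ram.
- mat: Green mat fixed on the bench, 150 (x) x 110 (y) x 3 mm thick, the knocking block's place. Origin: centre of its underside.
- spares_box: Grey open box fixed on the bench, outside 112 (x) x 246 (y) x 62 mm tall, walls and floor 6 mm (inside 100 x 234, floor 6 mm above the bench). Origin: centre of its underside, z up. Rails on its y sides (tops 70 mm above the bench) run on to x = 170 and carry the cover. Four spacers fit side by side, 50 mm apart in y, on their flanges with webs along x.
- cover (a joint): Slide of the orange cover of the spares box, in metres: 0 = fully shut, 0.112 = fully open; it opens along the box's +x. Stays where left; sliding takes about 2 N. It starts partly open.
- cover_knob (a point): Middle of the black square knob on the cover, 24 x 24 x 30 mm tall; the knob stands from 69.5 to 99.5 mm above the bench, this point is 84.5 mm above it. x and y axes along the box's. The cover is 112 (x) x 240 (y) x 6 mm thick, knob at its centre.
- vane: Bystander: blue three-bladed rotor vane lying flat, 135 mm across, 24 mm tall.
- bushing: Bystander: copper bushing standing on end, 56 mm diameter, 40 mm tall.
- shroud: Bystander: black plastic motor shroud, a cup 90 mm across, 85 mm tall.
- spanner: Bystander: chromed spanner lying flat, 180 mm long.
- grease: Bystander: grease jar, 70 mm diameter, 90 mm tall.
- spray: Bystander: spray can, 60 mm diameter, 170 mm tall.
- driver: Bystander: screwdriver lying flat, 190 mm long.
Things that resemble listed ones, but are neither listed nor needed, are in the scene too. Leave any pink, purple or red look-alike of the spacer_d alone.

How it is judged:
By the outcome, as a careful person would: the job done as asked, in the order asked, and still so for the second after the job is handed in, with the robot touching nothing.
Of spacer_a, spacer_b, spacer_c, spacer_d only 3 to 4 are there at a start; the rules pass over those that are not, and their reading is None.
At some moment in a run one of knocker may be knocked a few centimetres aside while the robot is not near it.
Once in a run the grip may slacken for a moment while it holds something.
It also fails if it takes over 210 s, if anything falls off the work surface, if the arm or the gripper's body presses on something with over 40 N, if the wrist force passes 120 N, or if a joint passes its speed limit or range.

## Robot

A 7-joint arm with a two-finger parallel gripper is mounted at the origin on the work surface. World frame = base frame: x ahead of the robot, y to its left, z up, the work surface at z = 0. Lengths are in m, angles in rad, forces in N, time in s.
With the tool pointing down it reaches from about 0.425 to 0.95 m from the base axis. Payload 4.7 kg.
Tool frame: the origin (TCP) lies at the very end of the fingers, on their centre line; the grasp point (between the pads) lies 19 mm behind it; z points along the fingers, y is the line along which they close (so a half turn about z gives the same grasp; the last joint's range is limited). The gripper opens to 87 mm and grips with 3 to 60 N. Pads are 19 mm wide; open, the fingers measure 117 mm over their backs; the gripper's body (75 mm by 190 mm) begins 51 mm behind the grasp point.
Start: joints at [-1.295, 0.469, -0.049, 1.532, 0.024, 1.141, -0.082], TCP at [0.203, 0.644, 0.198] pointing down, gripper open.
Joint ranges: [-2.59, 2.59], [-0.33, 1.99], [-1.39, 1.29], [0.1, 2.45], [-1.04, 4.18], [0.21, 1.99], [-2.66, 2.66]. Speed limits (rad/s): [2.57, 2.57, 3.14, 3.14, 3.14, 3.14, 3.14].

## Interface

Orientations are given as a 3x3 rotation matrix whose columns are the frame's x, y, z axes.
In Python, from workcell import get_obs, grab_frame, camera_params, close_job gives the robot as it stands.
- The arm moves only by the tool jog_arm, never from a script. Its argument "moves" is a list of rows, each an object of numbers: "x", "y", "z": the shift along the tool's x, y, z in m; "yaw": the turn about the tool's z in rad; "gripper": the opening in per cent of the stroke, from 0 (shut) to 100 (fully open). A call has 1 to 8 rows; each row is the pose to reach, as a shift and turn from the pose commanded when the call began, along the tool's axes at that moment; what a row does not reach only later rows make up. A row lasts 1/10 s, in which the tool goes at most 50 mm and 8.59 degrees, less where a joint would pass 70% of its speed; a pose out of reach is approached as far as the arm can. A call with a gripper value outside its range is refused whole. The fingers move at their own pace and stop on an object; "squeeze" is the grip in N (left out, the last holds). Time passes only in rows, so rows that repeat a pose let the fingers close. It gives the time, the measured TCP pose, the force, the opening and the grip force at its end, in the units of the state.
- get_obs(): the state, without advancing time (a new reading comes with each control period).
- grab_frame(name): name is "side" or "top" or "wrist"; returns the picture (384x512x3 uint8, blue, green, red); there is no depth.
- camera_params(name): a dict with "fovy" (degrees; the focal length in pixels is half the picture's height over the tangent of half this angle, whatever the lens; pixels are square), "cx", "cy" (the principal point, pixels), "T" (4x4, takes a point from camera to world coordinates); the wrist camera has in their place "T_tool_cam" (4x4, takes a point from camera to tool coordinates, whose origin is the TCP and whose axes are the flange's). Camera axes: x right, y down, z forward; pixel columns grow to the right and rows downward; lengths in m; the calibration is good to about 2 mm. The wrist camera is an equidistant fisheye: a pixel r from the principal point sees the ray r / f radians off the axis. A picture is of the moment at which its call begins: read the wrist's pose just before it. camera_params takes no time and is no camera call.
- close_job(): hands the job in; it is judged then, once.
The state is a dict: "time_s": time; "joint_positions": joint angles; "qd": joint speeds; "joint_torque": joint torques, N m; "ee_pos": TCP position; "orientation": TCP orientation; "force": force on the tool from outside, world axes, zero at the start; "wrist_torque": the same for the moment, N m; "opening": finger opening in m; "grasp_force": force on a finger pad.
Only numpy, scipy, OpenCV 4.12 (cv2) and the standard library are available. Lean on these libraries where they do the work, as an engineer would, in place of code of your own. Each camera call takes 0.05 s, during which the arm holds its last target. There are 200 camera calls.

## Working session

There is one attempt and no reset: what is moved stays moved. The work goes in short steps, Python scripts to look and compute and a tool call to move; the robot and the scene stay as the last step left them, time stands still between calls to the robot, and variables do not carry over. Pictures are saved under pics/ and viewed, at most 14 in all, crops included, and the job is handed in when it is done.

Besides the shell and the picture viewer there is one more tool, called after ">>>" as name(argument=value, ...) on one line, values as JSON. jog_arm: Moves the arm, as the interface text tells. Its arguments: {"type":"object","properties":{"moves":{"type":"array"},"squeeze":{"type":"number"}},"required":["moves"]}

```bash
ls; mkdir -p pics
python3 - <<'E'
from workcell import *
import cv2,numpy as np
o=get_obs();print({k:np.round(v,3).tolist() for k,v in o.items()})
for n in("top","side","wrist"):
    f=grab_frame(n);cv2.imwrite(f"pics/{n}0.png",f)
    p=camera_params(n);print(n,{k:np.round(v,4).tolist() for k,v in p.items()})
    if n!="wrist":cv2.imwrite(f"pics/{n}0.png",cv2.resize(f,(800,600),interpolation=cv2.INTER_CUBIC))
E
```

```text
pics
{'time_s': 0.0, 'joint_positions': [-1.295, 0.469, -0.049, 1.534, 0.024, 1.141, -0.082], 'qd': [-0.002, -0.001, -0.0, 0.001, -0.001, 0.0, -0.001], 'joint_torque': [-0.0, -50.798, -0.081, -23.616, -0.061, 0.038, 0.0], 'ee_pos': [0.202, 0.643, 0.197], 'orientation': [[-0.954, 0.3, -0.001], [0.3, 0.954, -0.002], [-0.0, -0.002, -1.0]], 'force': [-0.376, 0.5, 0.206], 'wrist_torque': [-0.034, 0.042, 0.005], 'grasp_force': 0.0, 'opening': 0.087}
top {'fovy': 52.1434, 'cx': 258.0752, 'cy': 195.3261, 'T': [[0.0266, -0.9926, 0.1185, 0.4429], [-0.9996, -0.0258, 0.0079, 0.0007], [-0.0047, -0.1186, -0.9929, 1.2718], [0.0, 0.0, 0.0, 1.0]]}
side {'fovy': 47.7703, 'cx': 257.0005, 'cy': 188.331, 'T': [[0.9919, -0.0962, 0.0831, 0.4753], [-0.127, -0.7193, 0.6829, -0.9293], [-0.0059, -0.688, -0.7257, 1.1002], [0.0, 0.0, 0.0, 1.0]]}
wrist {'fovy': 65.7065, 'cx': 252.9896, 'cy': 191.8085, 'T_tool_cam': [[-0.0002, -0.9702, -0.2423, 0.0658], [1.0, -0.0004, 0.0009, 0.0008], [-0.001, -0.2423, 0.9702, -0.1879], [0.0, 0.0, 0.0, 1.0]]}
```

View pics/top0.png

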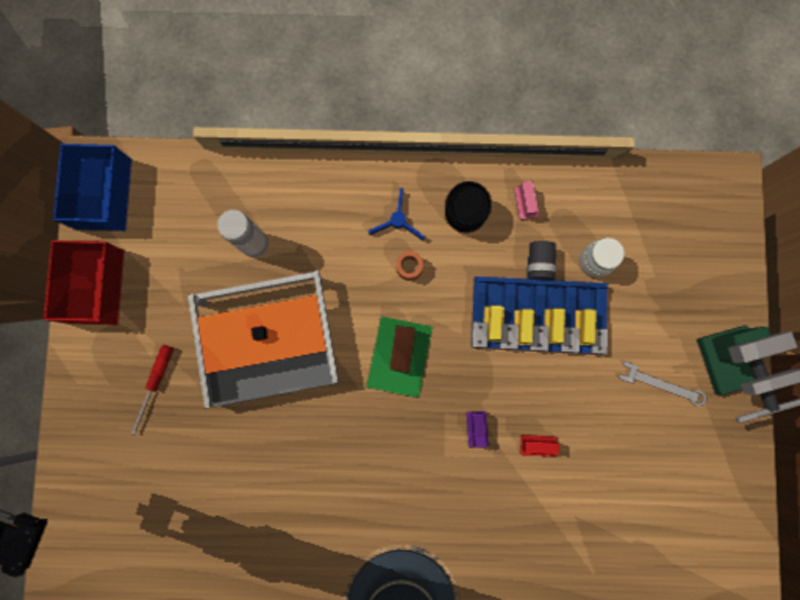

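View pics/side0.png

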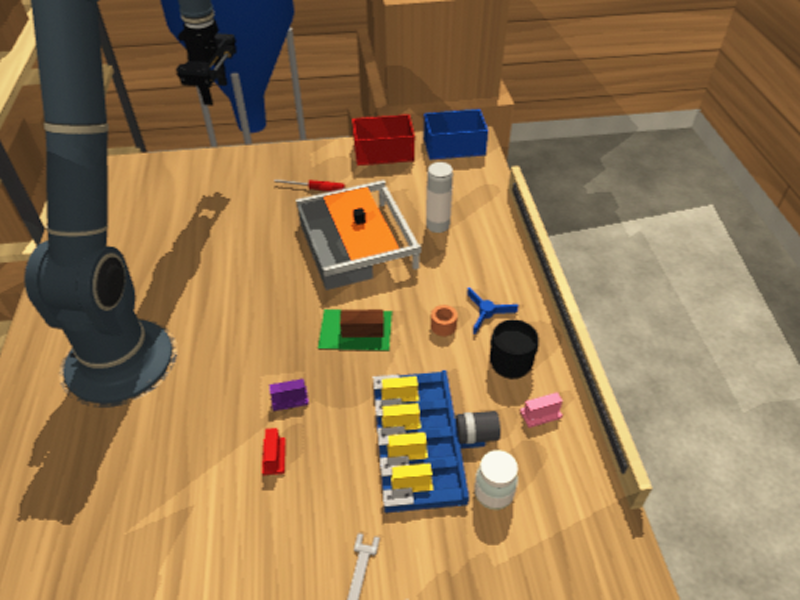

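Run:
```python
import cv2
from workcell import *
f=grab_frame("top")
cv2.imwrite("pics/a1.png",cv2.resize(f[165:265,118:282],None,fx=4.8,fy=4.8,interpolation=cv2.INTER_CUBIC))
cv2.imwrite("pics/a2.png",cv2.resize(f[145:235,290:400],None,fx=6.5,fy=6.5,interpolation=cv2.INTER_CUBIC))
```

```text
(no output)
```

View pics/a1.png

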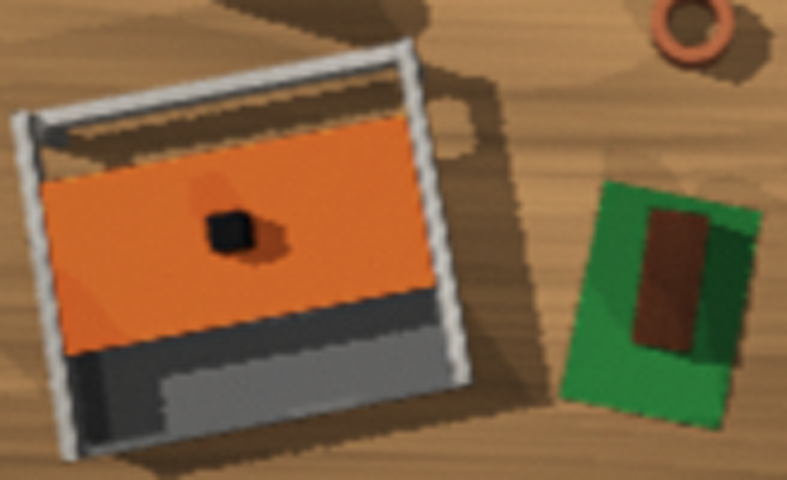

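View pics/a2.png

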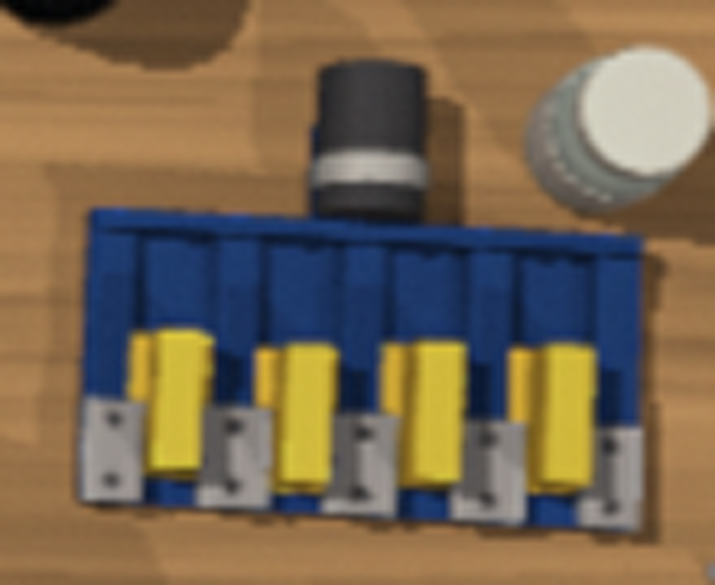

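```bash
cat > h.py <<'E'
from workcell import *
import numpy as np, cv2
def ray(name,u,v,z):
    p=camera_params(name);f=192/np.tan(np.radians(p["fovy"]/2));T=np.array(p["T"])
    d=T[:3,:3]@[(u-p["cx"])/f,(v-p["cy"])/f,1];o=T[:3,3]
    return (o+d*(z-o[2])/d[2])[:2]
def crop(pts,s,off,z,name="top"):
    return np.array([ray(name,(a+.5)/s-.5+off[0],(b+.5)/s-.5+off[1],z) for a,b in pts])
def fit(model,w):
    m=np.array(model,float);mc=m.mean(0);wc=w.mean(0)
    H=(m-mc).T@(w-wc);a=np.arctan2(H[0,1]-H[1,0],H[0,0]+H[1,1])
    R=np.array([[np.cos(a),-np.sin(a)],[np.sin(a),np.cos(a)]]);t=wc-R@mc
    return a,t,R,np.linalg.norm(w-(m@R.T+t),axis=1).max()
E
python3 - <<'E'
from h import *
S1=(4.8,(118,165));S2=(6.5,(290,145))
np.set_printoptions(precision=4,suppress=True)
def rect(l,w,x0=0):return np.array([[x0+l/2,w/2],[x0+l/2,-w/2],[x0-l/2,-w/2],[x0-l/2,w/2]])
w=crop([(605,180),(763,212),(720,430),(562,400)],*S1,.003);print("mat",fit(rect(.15,.11),w))
w=crop([(652,208),(708,215),(690,352),(634,343)],*S1,.048);print("kn",fit(rect(.09,.04),w))
w=crop([(12,115),(410,42),(468,380),(70,458)],*S1,.070);print(np.linalg.norm(w-np.roll(w,1,0),axis=1));b=fit(rect(.226,.246,.057),w);print("box",b)
k=crop([(231,231)],*S1,.09)[0];print("knob",k,b[2].T@(k-b[1]))
c=crop([(40,183),(405,115),(434,287),(66,355)],*S1,.067);print("cover",(c-b[1])@b[2])
w=np.vstack([crop([(80,502),(640,527),(88,398),(641,428)],*S2,.0275),crop([(92,210),(642,240)],*S2,.030)])
f=fit([(-.09,.136),(-.09,-.136),(-.04,.136),(-.04,-.136),(.055,.136),(.055,-.136)],w);print("feeder",f)
for q in [[(157,330),(212,335),(200,470),(147,470)],[(287,343),(337,345),(330,490),(275,488)],[(417,340),(467,343),(458,487),(405,487)],[(545,345),(596,347),(590,490),(537,490)]]:
    w=crop(q,*S2,.058);g=fit(rect(.066,.022),w);print(g[0],g[3],f[2].T@(g[1]-f[1]),g[1])
E
```

```text
mat (np.float64(-0.16701045296435701), array([0.4877, 0.0158]), array([[ 0.9861,  0.1662],
       [-0.1662,  0.9861]]), np.float64(0.0015221497603877946))
kn (np.float64(-0.10656339761431854), array([0.5028, 0.0102]), array([[ 0.9943,  0.1064],
       [-0.1064,  0.9943]]), np.float64(0.0020222922556270913))
[0.2232 0.2605 0.2209 0.2554]
box (np.float64(0.2177912168400401), array([0.4594, 0.2737]), array([[ 0.9764, -0.2161],
       [ 0.2161,  0.9764]]), np.float64(0.007742075222950321))
knob [0.5237 0.2875] [ 0.0657 -0.0004]
cover [[ 0.1225  0.1205]
 [ 0.1211 -0.118 ]
 [ 0.0084 -0.1169]
 [ 0.0104  0.1208]]
feeder (np.float64(-0.02419774990584052), array([ 0.597 , -0.2687]), array([[ 0.9997,  0.0242],
       [-0.0242,  0.9997]]), np.float64(0.002823016351376834))
-0.06483314353871443 0.0023840117465105917 [-0.041  0.094] [ 0.5583 -0.1737]
-0.05687123115888839 0.0032919819194348506 [-0.0452  0.0327] [ 0.5526 -0.2349]
-0.06724613396749499 0.0036187060887932455 [-0.0411 -0.0289] [ 0.5553 -0.2965]
-0.05061101425661432 0.003065273498419419 [-0.0397 -0.0908] [ 0.5551 -0.3585]
```

```bash
cat >> h.py <<'E'
def plan(targets,start=None):
    """targets: (x,y,z,heading) world; heading = direction of tool -x. Prints tool-frame shifts, chained."""
    if start is None:
        o=get_obs();R=np.array(o["orientation"]);p=np.array(o["ee_pos"]);a=np.arctan2(-R[1,0],-R[0,0])
        print("now",np.round(p,4),round(a,3),"open",round(o["opening"],4),"F",np.round(o["force"],1),"grip",round(float(o["grasp_force"]),1),"t",o["time_s"])
    else: p=np.array(start[:3]);a=start[3]
    for x,y,z,h in targets:
        d=np.array([x,y,z])-p
        tx=np.array([-np.cos(a),-np.sin(a),0]);ty=np.array([-np.sin(a),np.cos(a),0]);tz=np.array([0,0,-1])
        s=np.round([d@tx,d@ty,d@tz],3);w=round(a-h,3)
        print("x %.3f y %.3f z %.3f yaw %.3f"%(*s,w))
        p=p+s[0]*tx+s[1]*ty+s[2]*tz;a=a-w
FE=(.597,-.2687,-.0242)
def F(x,y,z):
    c,s=np.cos(FE[2]),np.sin(FE[2]);return (FE[0]+c*x-s*y,FE[1]+s*x+c*y,z,FE[2])
BX=(.4594,.2737,.2178)
def B(x,y,z):
    c,s=np.cos(BX[2]),np.sin(BX[2]);return (BX[0]+c*x-s*y,BX[1]+s*x+c*y,z,BX[2])
E
python3 - <<'E'
from h import *
K=(.5028,.0102)
plan([(*K,.16,-.107),(*K,.014,-.107),(*K,.16,-.107)])
for n,uv,z in [("spray",(237,218),.17),("purpletip",(478,411),.04),("redtop",(540,436),.04),("grease",(605,255),.09)]:
    print(n,ray("top",uv[0]*.64,uv[1]*.64,z))
E
```

```text
now [0.2025 0.6435 0.1974] -0.305 open 0.0869 F [0.6 0.3 0.2] grip 0.0 t 0.2
x -0.477 y -0.514 z 0.037 yaw -0.198
x 0.000 y 0.000 z 0.146 yaw 0.000
x 0.000 y 0.000 z -0.146 yaw 0.000
spray [0.72818838 0.3200953 ]
purpletip [ 0.38266242 -0.14321426]
redtop [ 0.33731711 -0.2658887 ]
grease [ 0.69306555 -0.38205165]
```

>>> jog_arm(moves=[{"x": -0.24, "y": -0.257, "z": 0, "yaw": -0.1, "gripper": 85}, {"x": -0.24, "y": -0.257, "z": 0, "yaw": -0.1}, {"x": -0.24, "y": -0.257, "z": 0, "yaw": -0.1}, {"x": -0.24, "y": -0.257, "z": 0, "yaw": -0.1}, {"x": -0.477, "y": -0.514, "z": 0.0, "yaw": -0.198}, {"x": -0.477, "y": -0.514, "z": 0.0, "yaw": -0.198}, {"x": -0.477, "y": -0.514, "z": 0.0, "yaw": -0.198}, {"x": -0.477, "y": -0.514, "z": 0.0, "yaw": -0.198}], squeeze=50)

```text
$.moves[1]: bad value
```

>>> jog_arm(moves=[{"x": -0.24, "y": -0.257, "z": 0, "yaw": -0.1, "gripper": 85}, {"x": -0.24, "y": -0.257, "z": 0, "yaw": -0.1, "gripper": 85}, {"x": -0.24, "y": -0.257, "z": 0, "yaw": -0.1, "gripper": 85}, {"x": -0.24, "y": -0.257, "z": 0, "yaw": -0.1, "gripper": 85}, {"x": -0.477, "y": -0.514, "z": 0.0, "yaw": -0.198, "gripper": 85}, {"x": -0.477, "y": -0.514, "z": 0.0, "yaw": -0.198, "gripper": 85}, {"x": -0.477, "y": -0.514, "z": 0.0, "yaw": -0.198, "gripper": 85}, {"x": -0.477, "y": -0.514, "z": 0.0, "yaw": -0.198, "gripper": 85}], squeeze=50)

```text
time_s: 1.0
ee_pos: [0.375, 0.2807, 0.1982]
orientation: [[-0.994, 0.106, 0.0], [0.106, 0.994, 0.001], [-0.0, 0.001, -1.0]]
force: [0.7, 0.6, 0.5]
opening: 0.0741
grasp_force: 0.0
```

Run:
```python
from h import *
K=(.5028,.0102)
plan([(*K,.18,-.107),(*K,.014,-.107),(*K,.16,-.107)])
```

```text
now [0.375  0.2807 0.1982] -0.107 open 0.0741 F [0.7 0.6 0.5] grip 0.0 t 1.0
x -0.156 y -0.255 z 0.018 yaw 0.000
x 0.000 y -0.000 z 0.166 yaw 0.000
x 0.000 y -0.000 z -0.146 yaw 0.000
```

>>> jog_arm(moves=[{"x": -0.156, "y": -0.255, "z": 0.018, "yaw": 0, "gripper": 85}, {"x": -0.156, "y": -0.255, "z": 0.018, "yaw": 0, "gripper": 85}, {"x": -0.156, "y": -0.255, "z": 0.018, "yaw": 0, "gripper": 85}, {"x": -0.156, "y": -0.255, "z": 0.018, "yaw": 0, "gripper": 85}, {"x": -0.156, "y": -0.255, "z": 0.018, "yaw": 0, "gripper": 85}, {"x": -0.156, "y": -0.255, "z": 0.018, "yaw": 0, "gripper": 85}, {"x": -0.156, "y": -0.255, "z": 0.018, "yaw": 0, "gripper": 85}, {"x": -0.156, "y": -0.255, "z": 0.018, "yaw": 0, "gripper": 85}])

```text
time_s: 1.8
ee_pos: [0.5023, 0.0115, 0.1798]
orientation: [[-0.994, 0.11, -0.001], [0.11, 0.994, -0.0], [0.001, -0.0, -1.0]]
force: [0.2, 1.1, 0.1]
opening: 0.0742
grasp_force: 0.0
```

Run:
```python
from h import *
K=(.5028,.0102)
plan([(*K,.014,-.107)])
cv2.imwrite("pics/w1.png",grab_frame("wrist"))
```

```text
now [0.5023 0.0115 0.1798] -0.11 open 0.0742 F [0.2 1.1 0.1] grip 0.0 t 1.8
x -0.001 y -0.001 z 0.166 yaw -0.003
```

View pics/w1.png

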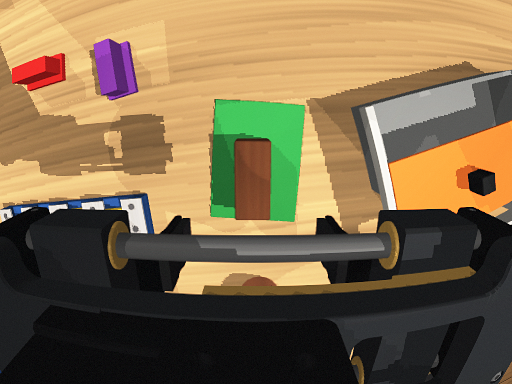

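The wrist view shows the block at about (253, 180), centred between the fingers and parallel to them.

>>> jog_arm(moves=[{"x": 0, "y": -0.001, "z": 0.04, "yaw": 0, "gripper": 85}, {"x": 0, "y": -0.001, "z": 0.08, "yaw": 0, "gripper": 85}, {"x": 0, "y": -0.001, "z": 0.12, "yaw": 0, "gripper": 85}, {"x": 0, "y": -0.001, "z": 0.145, "yaw": 0, "gripper": 85}, {"x": 0, "y": -0.001, "z": 0.16, "yaw": 0, "gripper": 85}, {"x": 0, "y": -0.001, "z": 0.166, "yaw": 0, "gripper": 85}, {"x": 0, "y": -0.001, "z": 0.166, "yaw": 0, "gripper": 85}, {"x": 0, "y": -0.001, "z": 0.166, "yaw": 0, "gripper": 60}])

```text
time_s: 2.65
ee_pos: [0.5028, 0.0124, 0.0148]
orientation: [[-0.994, 0.105, 0.001], [0.105, 0.994, 0.001], [-0.001, 0.001, -1.0]]
force: [-0.5, -0.0, 0.6]
opening: 0.071
grasp_force: 0.0
```

>>> jog_arm(moves=[{"x": 0, "y": 0, "z": 0, "yaw": 0, "gripper": 20}, {"x": 0, "y": 0, "z": 0, "yaw": 0, "gripper": 20}, {"x": 0, "y": 0, "z": 0, "yaw": 0, "gripper": 20}, {"x": 0, "y": 0, "z": 0, "yaw": 0, "gripper": 20}, {"x": 0, "y": 0, "z": 0, "yaw": 0, "gripper": 20}, {"x": 0, "y": 0, "z": 0, "yaw": 0, "gripper": 20}, {"x": 0, "y": 0, "z": 0, "yaw": 0, "gripper": 20}, {"x": 0, "y": 0, "z": 0, "yaw": 0, "gripper": 20}], squeeze=50)

```text
time_s: 3.45
ee_pos: [0.5024, 0.0114, 0.0143]
orientation: [[-0.994, 0.107, 0.0], [0.107, 0.994, 0.0], [-0.0, 0.0, -1.0]]
force: [-0.9, -0.2, 4.0]
opening: 0.0393
grasp_force: 50.0
```

>>> jog_arm(moves=[{"x": 0, "y": 0, "z": -0.02, "yaw": 0, "gripper": 20}, {"x": 0, "y": 0, "z": -0.05, "yaw": 0, "gripper": 20}, {"x": 0, "y": 0, "z": -0.08, "yaw": 0, "gripper": 20}, {"x": 0, "y": 0, "z": -0.11, "yaw": 0, "gripper": 20}, {"x": 0, "y": 0, "z": -0.13, "yaw": 0, "gripper": 20}, {"x": 0, "y": 0, "z": -0.14, "yaw": 0, "gripper": 20}, {"x": 0, "y": 0, "z": -0.14, "yaw": 0, "gripper": 20}, {"x": 0, "y": 0, "z": -0.14, "yaw": 0, "gripper": 20}])

```text
time_s: 4.25
ee_pos: [0.5013, 0.0116, 0.1528]
orientation: [[-0.994, 0.106, -0.002], [0.106, 0.994, -0.0], [0.002, -0.0, -1.0]]
force: [-0.0, -0.2, -3.2]
opening: 0.0397
grasp_force: 50.0
```

Run:
```python
from h import *
s=F(-.145,.093,.15)
plan([s,F(-.145,.093,.046)])
f=grab_frame("side");cv2.imwrite("pics/s1.png",cv2.resize(f[100:340,150:400],None,fx=2.4,fy=2.4,interpolation=cv2.INTER_CUBIC))
```

```text
now [0.5013 0.0116 0.1528] -0.107 open 0.0397 F [-0.  -0.2 -3.2] grip 50.0 t 4.25
x 0.027 y -0.188 z 0.003 yaw -0.082
x 0.000 y 0.000 z 0.104 yaw -0.000
```

View pics/s1.png

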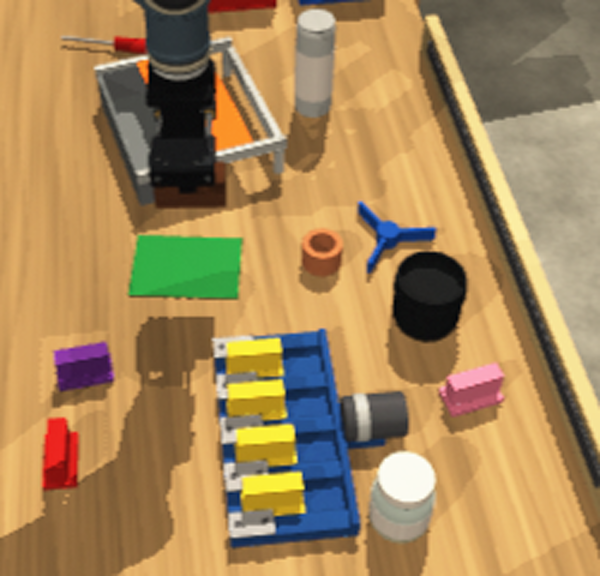

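The block is held, hanging level below the fingers; the mat is empty and all four spacers are still under the lips.

>>> jog_arm(moves=[{"x": 0.027, "y": -0.04, "z": 0.003, "yaw": -0.03, "gripper": 20}, {"x": 0.027, "y": -0.08, "z": 0.003, "yaw": -0.06, "gripper": 20}, {"x": 0.027, "y": -0.12, "z": 0.003, "yaw": -0.082, "gripper": 20}, {"x": 0.027, "y": -0.16, "z": 0.003, "yaw": -0.082, "gripper": 20}, {"x": 0.027, "y": -0.188, "z": 0.003, "yaw": -0.082, "gripper": 20}, {"x": 0.027, "y": -0.188, "z": 0.003, "yaw": -0.082, "gripper": 20}, {"x": 0.027, "y": -0.188, "z": 0.003, "yaw": -0.082, "gripper": 20}, {"x": 0.027, "y": -0.188, "z": 0.003, "yaw": -0.082, "gripper": 20}])

```text
time_s: 5.1
ee_pos: [0.4551, -0.1711, 0.1501]
orientation: [[-1.0, 0.023, -0.002], [0.023, 1.0, 0.001], [0.002, 0.001, -1.0]]
force: [-0.1, -0.1, -2.5]
opening: 0.0393
grasp_force: 50.0
```

>>> jog_arm(moves=[{"x": 0, "y": 0, "z": 0.03, "yaw": 0, "gripper": 20}, {"x": 0, "y": 0, "z": 0.06, "yaw": 0, "gripper": 20}, {"x": 0, "y": 0, "z": 0.08, "yaw": 0, "gripper": 20}, {"x": 0, "y": 0, "z": 0.095, "yaw": 0, "gripper": 20}, {"x": 0, "y": 0, "z": 0.104, "yaw": 0, "gripper": 20}, {"x": 0, "y": 0, "z": 0.104, "yaw": 0, "gripper": 20}, {"x": 0, "y": 0, "z": 0.104, "yaw": 0, "gripper": 20}])

```text
time_s: 5.8
ee_pos: [0.4559, -0.1721, 0.0473]
orientation: [[-1.0, 0.024, 0.001], [0.024, 1.0, 0.0], [-0.001, 0.0, -1.0]]
force: [0.1, 0.1, -2.4]
opening: 0.0396
grasp_force: 50.0
```

Run:
```python
from h import *
plan([F(-.145,.093,.046),F(-.075,.093,.046)])
f=grab_frame("side");cv2.imwrite("pics/s2.png",cv2.resize(f[200:340,200:340],None,fx=4,fy=4,interpolation=cv2.INTER_CUBIC))
```

```text
now [ 0.4559 -0.1721  0.0473] -0.024 open 0.0396 F [ 0.1  0.1 -2.4] grip 50.0 t 5.8
x 0.002 y -0.000 z 0.001 yaw 0.000
x -0.070 y -0.000 z 0.000 yaw 0.000
```

View pics/s2.png

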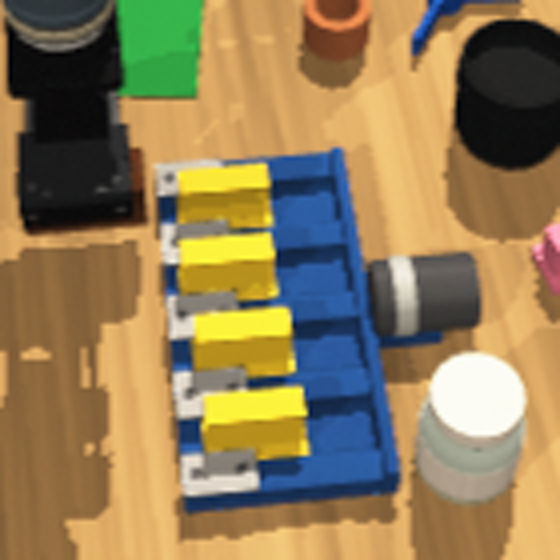

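The block is down behind the first web, at about (140, 190), in line with lane A and above its lip. Pushing now.

>>> jog_arm(moves=[{"x": -0.007, "y": 0, "z": 0, "yaw": 0, "gripper": 20}, {"x": -0.014, "y": 0, "z": 0, "yaw": 0, "gripper": 20}, {"x": -0.02, "y": 0, "z": 0, "yaw": 0, "gripper": 20}, {"x": -0.025, "y": 0, "z": 0, "yaw": 0, "gripper": 20}, {"x": -0.03, "y": 0, "z": 0, "yaw": 0, "gripper": 20}, {"x": -0.035, "y": 0, "z": 0, "yaw": 0, "gripper": 20}, {"x": -0.04, "y": 0, "z": 0, "yaw": 0, "gripper": 20}])

```text
time_s: 6.55
ee_pos: [0.4893, -0.1733, 0.0458]
orientation: [[-1.0, 0.026, -0.012], [0.026, 1.0, 0.003], [0.012, 0.003, -1.0]]
force: [-10.5, -0.5, 5.2]
opening: 0.0391
grasp_force: 50.0
```

>>> jog_arm(moves=[{"x": -0.005, "y": 0, "z": 0, "yaw": 0, "gripper": 20}, {"x": -0.01, "y": 0, "z": 0, "yaw": 0, "gripper": 20}, {"x": -0.015, "y": 0, "z": 0, "yaw": 0, "gripper": 20}, {"x": -0.02, "y": 0, "z": 0, "yaw": 0, "gripper": 20}, {"x": -0.024, "y": 0, "z": 0, "yaw": 0, "gripper": 20}, {"x": -0.028, "y": 0, "z": 0, "yaw": 0, "gripper": 20}, {"x": -0.032, "y": 0, "z": 0, "yaw": 0, "gripper": 20}, {"x": -0.032, "y": 0, "z": 0, "yaw": 0, "gripper": 20}])

```text
time_s: 7.35
ee_pos: [0.5284, -0.1741, 0.0471]
orientation: [[-1.0, 0.024, 0.001], [0.024, 1.0, -0.0], [-0.001, -0.0, -1.0]]
force: [-0.3, 0.2, -1.9]
opening: 0.0394
grasp_force: 50.0
```

Run:
```python
from h import *
plan([F(-.075,.093,.046)])
f=grab_frame("side");cv2.imwrite("pics/s3.png",cv2.resize(f[200:340,200:340],None,fx=4,fy=4,interpolation=cv2.INTER_CUBIC))
```

```text
now [ 0.5284 -0.1741  0.0471] -0.024 open 0.0394 F [-0.3  0.2 -1.9] grip 50.0 t 7.35
x 0.004 y 0.000 z 0.001 yaw -0.000
```

View pics/s3.png

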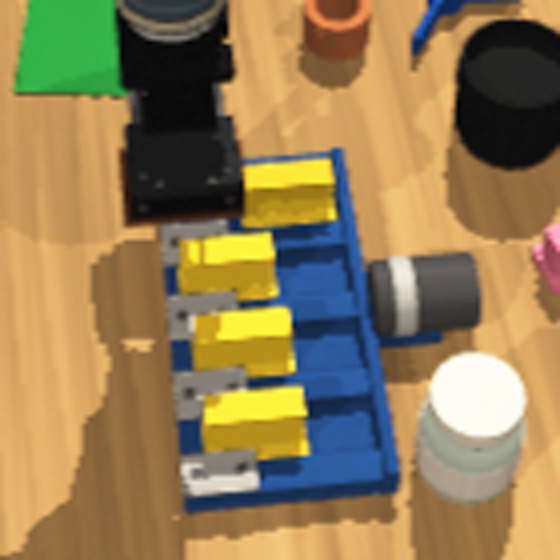

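Spacer A has moved about 45 mm and now sits at about (290, 190), clear of the lips. Next are lanes B, C and D with the same shifts.

>>> jog_arm(moves=[{"x": 0.03, "y": 0, "z": 0, "yaw": 0, "gripper": 20}, {"x": 0.045, "y": 0, "z": -0.035, "yaw": 0, "gripper": 20}, {"x": 0.065, "y": 0, "z": -0.055, "yaw": 0, "gripper": 20}, {"x": 0.074, "y": -0.03, "z": -0.055, "yaw": 0, "gripper": 20}, {"x": 0.074, "y": -0.062, "z": -0.055, "yaw": 0, "gripper": 20}, {"x": 0.074, "y": -0.062, "z": -0.025, "yaw": 0, "gripper": 20}, {"x": 0.074, "y": -0.062, "z": 0.0, "yaw": 0, "gripper": 20}, {"x": 0.074, "y": -0.062, "z": 0.001, "yaw": 0, "gripper": 20}])

```text
time_s: 8.2
ee_pos: [0.4494, -0.2334, 0.0436]
orientation: [[-1.0, 0.025, -0.006], [0.025, 1.0, 0.002], [0.006, 0.002, -1.0]]
force: [-0.1, 0.4, -2.3]
opening: 0.0392
grasp_force: 50.0
```

>>> jog_arm(moves=[{"x": 0, "y": 0, "z": 0, "yaw": 0, "gripper": 20}, {"x": -0.007, "y": 0, "z": 0, "yaw": 0, "gripper": 20}, {"x": -0.014, "y": 0, "z": 0, "yaw": 0, "gripper": 20}, {"x": -0.02, "y": 0, "z": 0, "yaw": 0, "gripper": 20}, {"x": -0.025, "y": 0, "z": 0, "yaw": 0, "gripper": 20}, {"x": -0.03, "y": 0, "z": 0, "yaw": 0, "gripper": 20}, {"x": -0.035, "y": 0, "z": 0, "yaw": 0, "gripper": 20}, {"x": -0.04, "y": 0, "z": 0, "yaw": 0, "gripper": 20}])

```text
time_s: 9.0
ee_pos: [0.4863, -0.2353, 0.0452]
orientation: [[-1.0, 0.026, -0.011], [0.026, 1.0, 0.003], [0.011, 0.003, -1.0]]
force: [-10.8, 0.3, 4.8]
opening: 0.0393
grasp_force: 50.0
```

>>> jog_arm(moves=[{"x": -0.005, "y": 0, "z": 0, "yaw": 0, "gripper": 20}, {"x": -0.01, "y": 0, "z": 0, "yaw": 0, "gripper": 20}, {"x": -0.015, "y": 0, "z": 0, "yaw": 0, "gripper": 20}, {"x": -0.02, "y": 0, "z": 0, "yaw": 0, "gripper": 20}, {"x": -0.024, "y": 0, "z": 0, "yaw": 0, "gripper": 20}, {"x": -0.028, "y": 0, "z": 0, "yaw": 0, "gripper": 20}, {"x": -0.033, "y": 0, "z": 0, "yaw": 0, "gripper": 20}, {"x": -0.033, "y": 0, "z": 0, "yaw": 0, "gripper": 20}])

```text
time_s: 9.8
ee_pos: [0.5262, -0.2361, 0.0461]
orientation: [[-1.0, 0.024, 0.001], [0.024, 1.0, -0.0], [-0.001, -0.0, -1.0]]
force: [-1.3, 1.3, -1.5]
opening: 0.0395
grasp_force: 50.0
```

Run:
```python
from h import *
plan([F(-.072,.031,.046)])
f=grab_frame("side");cv2.imwrite("pics/s4.png",cv2.resize(f[200:340,200:340],None,fx=3,fy=3,interpolation=cv2.INTER_CUBIC))
```

```text
now [ 0.5262 -0.2361  0.0461] -0.024 open 0.0395 F [-1.3  1.3 -1.5] grip 50.0 t 9.8
x 0.000 y 0.000 z 0.000 yaw 0.000
```

View pics/s4.png

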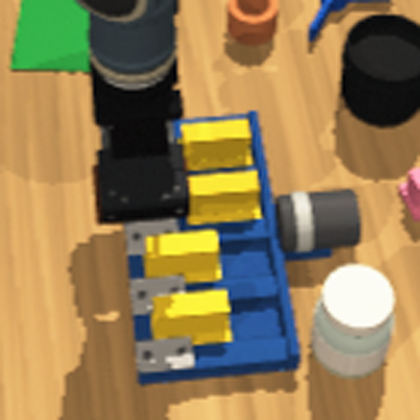

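Spacer B, at about (225, 195), is clear too. Going on to C and D.

>>> jog_arm(moves=[{"x": 0.03, "y": 0, "z": 0, "yaw": 0, "gripper": 20}, {"x": 0.045, "y": 0, "z": -0.035, "yaw": 0, "gripper": 20}, {"x": 0.065, "y": 0, "z": -0.055, "yaw": 0, "gripper": 20}, {"x": 0.073, "y": -0.03, "z": -0.055, "yaw": 0, "gripper": 20}, {"x": 0.073, "y": -0.062, "z": -0.055, "yaw": 0, "gripper": 20}, {"x": 0.073, "y": -0.062, "z": -0.025, "yaw": 0, "gripper": 20}, {"x": 0.073, "y": -0.062, "z": 0.0, "yaw": 0, "gripper": 20}, {"x": 0.073, "y": -0.062, "z": 0.0, "yaw": 0, "gripper": 20}])

```text
time_s: 10.65
ee_pos: [0.4478, -0.2949, 0.0433]
orientation: [[-1.0, 0.025, -0.006], [0.025, 1.0, 0.003], [0.006, 0.003, -1.0]]
force: [-0.5, 0.6, -1.7]
opening: 0.039
grasp_force: 50.0
```

>>> jog_arm(moves=[{"x": 0, "y": 0, "z": 0, "yaw": 0, "gripper": 20}, {"x": -0.007, "y": 0, "z": 0, "yaw": 0, "gripper": 20}, {"x": -0.014, "y": 0, "z": 0, "yaw": 0, "gripper": 20}, {"x": -0.02, "y": 0, "z": 0, "yaw": 0, "gripper": 20}, {"x": -0.025, "y": 0, "z": 0, "yaw": 0, "gripper": 20}, {"x": -0.03, "y": 0, "z": 0, "yaw": 0, "gripper": 20}, {"x": -0.035, "y": 0, "z": 0, "yaw": 0, "gripper": 20}, {"x": -0.04, "y": 0, "z": 0, "yaw": 0, "gripper": 20}])

```text
time_s: 11.45
ee_pos: [0.4848, -0.2972, 0.0452]
orientation: [[-1.0, 0.026, -0.01], [0.026, 1.0, 0.003], [0.01, 0.003, -1.0]]
force: [-11.1, 0.8, 4.3]
opening: 0.0392
grasp_force: 50.0
```

>>> jog_arm(moves=[{"x": -0.005, "y": 0, "z": 0, "yaw": 0, "gripper": 20}, {"x": -0.01, "y": 0, "z": 0, "yaw": 0, "gripper": 20}, {"x": -0.015, "y": 0, "z": 0, "yaw": 0, "gripper": 20}, {"x": -0.02, "y": 0, "z": 0, "yaw": 0, "gripper": 20}, {"x": -0.024, "y": 0, "z": 0, "yaw": 0, "gripper": 20}, {"x": -0.028, "y": 0, "z": 0, "yaw": 0, "gripper": 20}, {"x": -0.033, "y": 0, "z": 0, "yaw": 0, "gripper": 20}, {"x": -0.033, "y": 0, "z": 0, "yaw": 0, "gripper": 20}])

```text
time_s: 12.25
ee_pos: [0.5247, -0.298, 0.0461]
orientation: [[-1.0, 0.024, 0.001], [0.024, 1.0, -0.0], [-0.001, -0.0, -1.0]]
force: [0.4, 0.2, -1.5]
opening: 0.0396
grasp_force: 50.0
```

Run:
```python
from h import *
plan([F(-.072,-.031,.046)])
```

```text
now [ 0.5247 -0.298   0.0461] -0.024 open 0.0396 F [ 0.4  0.2 -1.5] grip 50.0 t 12.25
x 0.000 y 0.000 z 0.000 yaw 0.000
```

>>> jog_arm(moves=[{"x": 0.03, "y": 0, "z": 0, "yaw": 0, "gripper": 20}, {"x": 0.045, "y": 0, "z": -0.035, "yaw": 0, "gripper": 20}, {"x": 0.065, "y": 0, "z": -0.055, "yaw": 0, "gripper": 20}, {"x": 0.073, "y": -0.03, "z": -0.055, "yaw": 0, "gripper": 20}, {"x": 0.073, "y": -0.062, "z": -0.055, "yaw": 0, "gripper": 20}, {"x": 0.073, "y": -0.062, "z": -0.025, "yaw": 0, "gripper": 20}, {"x": 0.073, "y": -0.062, "z": 0.0, "yaw": 0, "gripper": 20}, {"x": 0.073, "y": -0.062, "z": 0.0, "yaw": 0, "gripper": 20}])

```text
time_s: 13.05
ee_pos: [0.4468, -0.3565, 0.0431]
orientation: [[-1.0, 0.025, -0.005], [0.025, 1.0, 0.004], [0.005, 0.004, -1.0]]
force: [0.3, 0.2, -1.8]
opening: 0.0391
grasp_force: 50.0
```

>>> jog_arm(moves=[{"x": 0, "y": 0, "z": 0, "yaw": 0, "gripper": 20}, {"x": -0.007, "y": 0, "z": 0, "yaw": 0, "gripper": 20}, {"x": -0.014, "y": 0, "z": 0, "yaw": 0, "gripper": 20}, {"x": -0.02, "y": 0, "z": 0, "yaw": 0, "gripper": 20}, {"x": -0.025, "y": 0, "z": 0, "yaw": 0, "gripper": 20}, {"x": -0.03, "y": 0, "z": 0, "yaw": 0, "gripper": 20}, {"x": -0.035, "y": 0, "z": 0, "yaw": 0, "gripper": 20}, {"x": -0.04, "y": 0, "z": 0, "yaw": 0, "gripper": 20}])

```text
time_s: 13.85
ee_pos: [0.4838, -0.3592, 0.0454]
orientation: [[-1.0, 0.026, -0.009], [0.026, 1.0, 0.003], [0.009, 0.003, -1.0]]
force: [-10.5, 0.1, 4.4]
opening: 0.0394
grasp_force: 50.0
```

>>> jog_arm(moves=[{"x": -0.005, "y": 0, "z": 0, "yaw": 0, "gripper": 20}, {"x": -0.01, "y": 0, "z": 0, "yaw": 0, "gripper": 20}, {"x": -0.015, "y": 0, "z": 0, "yaw": 0, "gripper": 20}, {"x": -0.02, "y": 0, "z": 0, "yaw": 0, "gripper": 20}, {"x": -0.024, "y": 0, "z": 0, "yaw": 0, "gripper": 20}, {"x": -0.028, "y": 0, "z": 0, "yaw": 0, "gripper": 20}, {"x": -0.034, "y": 0, "z": 0, "yaw": 0, "gripper": 20}, {"x": -0.034, "y": 0, "z": 0, "yaw": 0, "gripper": 20}])

```text
time_s: 14.65
ee_pos: [0.5243, -0.3599, 0.046]
orientation: [[-1.0, 0.023, 0.001], [0.023, 1.0, -0.0], [-0.001, -0.0, -1.0]]
force: [0.8, 0.3, -2.2]
opening: 0.0397
grasp_force: 50.0
```

>>> jog_arm(moves=[{"x": 0.03, "y": 0, "z": 0, "yaw": 0, "gripper": 20}, {"x": 0.05, "y": 0, "z": -0.03, "yaw": 0, "gripper": 20}, {"x": 0.07, "y": 0, "z": -0.07, "yaw": 0, "gripper": 20}, {"x": 0.07, "y": 0, "z": -0.1, "yaw": 0, "gripper": 20}, {"x": 0.07, "y": 0, "z": -0.1, "yaw": 0, "gripper": 20}, {"x": 0.07, "y": 0, "z": -0.1, "yaw": 0, "gripper": 20}])

```text
time_s: 15.25
ee_pos: [0.4533, -0.3582, 0.1464]
orientation: [[-1.0, 0.024, 0.002], [0.024, 1.0, -0.0], [-0.002, -0.0, -1.0]]
force: [-0.4, -0.5, -2.2]
opening: 0.0395
grasp_force: 50.0
```

Run:
```python
from h import *
M=(.4877,.0158)
plan([(*M,.147,-.167),(*M,.017,-.167)])
t=grab_frame("top");f=grab_frame("side")
cv2.imwrite("pics/t5.png",np.hstack([cv2.resize(f[200:340,200:340],None,fx=2.8,fy=2.8,interpolation=cv2.INTER_CUBIC),cv2.resize(t[160:258,300:398],(392,392),interpolation=cv2.INTER_CUBIC)]))
```

```text
now [ 0.4533 -0.3582  0.1464] -0.024 open 0.0395 F [-0.4 -0.5 -2.2] grip 50.0 t 15.25
x -0.025 y 0.375 z -0.001 yaw 0.143
x -0.000 y -0.000 z 0.130 yaw -0.000
```

View pics/t5.png

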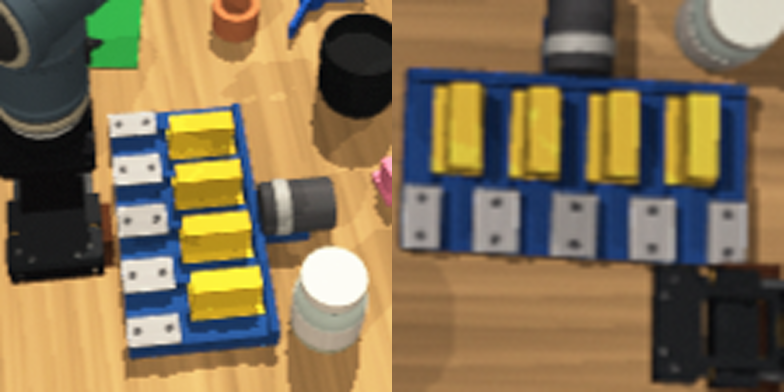

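All four spacers are clear: in the top view their rear ends, at row 175, stand off the lips at row 190. The block goes back to the mat.

Run:
```python
from h import *
np.set_printoptions(precision=4,suppress=True)
c,s=np.cos(FE[2]),np.sin(FE[2]);R=np.array([[c,-s],[s,c]])
for q in [[(59,82),(90,84),(86,175),(55,172)],[(136,86),(168,88),(164,178),(133,176)],[(216,90),(248,92),(245,182),(211,181)],[(295,92),(328,95),(323,186),(289,184)]]:
    w=crop(q,4,(300,160),.058);print(((w-FE[:2])@R).mean(0),w.mean(0))
```

```text
[0.0048 0.0936] [ 0.6041 -0.1753]
[0.0049 0.033 ] [ 0.6027 -0.2358]
[ 0.0047 -0.029 ] [ 0.601  -0.2978]
[ 0.0054 -0.0901] [ 0.6002 -0.3589]
```

>>> jog_arm(moves=[{"x": -0.005, "y": 0.05, "z": 0, "yaw": 0.02, "gripper": 20}, {"x": -0.01, "y": 0.1, "z": 0, "yaw": 0.05, "gripper": 20}, {"x": -0.014, "y": 0.15, "z": 0, "yaw": 0.08, "gripper": 20}, {"x": -0.018, "y": 0.2, "z": 0, "yaw": 0.11, "gripper": 20}, {"x": -0.021, "y": 0.25, "z": 0, "yaw": 0.13, "gripper": 20}, {"x": -0.025, "y": 0.3, "z": 0, "yaw": 0.143, "gripper": 20}, {"x": -0.025, "y": 0.345, "z": 0, "yaw": 0.143, "gripper": 20}, {"x": -0.025, "y": 0.375, "z": 0, "yaw": 0.143, "gripper": 20}])

```text
time_s: 16.15
ee_pos: [0.4859, 0.0201, 0.1444]
orientation: [[-0.987, 0.162, -0.003], [0.162, 0.987, 0.001], [0.003, -0.0, -1.0]]
force: [0.9, 0.4, -1.6]
opening: 0.0394
grasp_force: 50.0
```

>>> jog_arm(moves=[{"x": 0, "y": 0, "z": 0, "yaw": 0, "gripper": 20}, {"x": 0, "y": 0, "z": 0.03, "yaw": 0, "gripper": 20}, {"x": 0, "y": 0, "z": 0.06, "yaw": 0, "gripper": 20}, {"x": 0, "y": 0, "z": 0.09, "yaw": 0, "gripper": 20}, {"x": 0, "y": 0, "z": 0.115, "yaw": 0, "gripper": 20}, {"x": 0, "y": 0, "z": 0.124, "yaw": 0, "gripper": 20}, {"x": 0, "y": 0, "z": 0.124, "yaw": 0, "gripper": 20}, {"x": 0, "y": 0, "z": 0.124, "yaw": 0, "gripper": 20}])

```text
time_s: 16.95
ee_pos: [0.4876, 0.0154, 0.0224]
orientation: [[-0.986, 0.168, 0.001], [0.168, 0.986, -0.0], [-0.001, -0.0, -1.0]]
force: [0.9, -0.3, -1.9]
opening: 0.0393
grasp_force: 50.0
```

Run:
```python
from h import *
M=(.4877,.0158)
plan([(*M,.0155,-.167)])
```

```text
now [0.4876 0.0154 0.0224] -0.168 open 0.0393 F [ 0.9 -0.3 -1.9] grip 50.0 t 16.95
x -0.000 y 0.000 z 0.007 yaw -0.001
```

>>> jog_arm(moves=[{"x": 0, "y": 0, "z": 0.003, "yaw": 0, "gripper": 20}, {"x": 0, "y": 0, "z": 0.006, "yaw": 0, "gripper": 20}, {"x": 0, "y": 0, "z": 0.007, "yaw": 0, "gripper": 20}, {"x": 0, "y": 0, "z": 0.007, "yaw": 0, "gripper": 20}, {"x": 0, "y": 0, "z": 0.007, "yaw": 0, "gripper": 20}])

```text
time_s: 17.45
ee_pos: [0.4871, 0.0159, 0.0152]
orientation: [[-0.986, 0.167, 0.0], [0.167, 0.986, 0.0], [-0.0, 0.0, -1.0]]
force: [-1.4, -0.2, -2.8]
opening: 0.0394
grasp_force: 50.0
```

>>> jog_arm(moves=[{"x": 0, "y": 0, "z": 0, "yaw": 0, "gripper": 80}, {"x": 0, "y": 0, "z": 0, "yaw": 0, "gripper": 80}, {"x": 0, "y": 0, "z": 0, "yaw": 0, "gripper": 80}, {"x": 0, "y": 0, "z": 0, "yaw": 0, "gripper": 80}, {"x": 0, "y": 0, "z": 0, "yaw": 0, "gripper": 80}, {"x": 0, "y": 0, "z": -0.03, "yaw": 0, "gripper": 80}, {"x": 0, "y": 0, "z": -0.07, "yaw": 0, "gripper": 80}, {"x": 0, "y": 0, "z": -0.11, "yaw": 0, "gripper": 80}])

```text
time_s: 18.25
ee_pos: [0.4864, 0.0156, 0.1259]
orientation: [[-0.986, 0.167, -0.002], [0.167, 0.986, -0.0], [0.001, -0.001, -1.0]]
force: [0.7, 1.1, -0.1]
opening: 0.0695
grasp_force: 0.0
```

Run:
```python
from h import *
plan([(.5237,.2875,.15,.2178),(.5237,.2875,.078,.2178)])
```

```text
now [0.4864 0.0156 0.1259] -0.168 open 0.0695 F [ 0.7  1.1 -0.1] grip 0.0 t 18.25
x 0.009 y 0.274 z -0.024 yaw -0.386
x -0.000 y 0.000 z 0.072 yaw 0.000
```

>>> jog_arm(moves=[{"x": 0.009, "y": 0.04, "z": -0.04, "yaw": -0.1, "gripper": 70}, {"x": 0.009, "y": 0.09, "z": -0.024, "yaw": -0.2, "gripper": 70}, {"x": 0.009, "y": 0.14, "z": -0.024, "yaw": -0.3, "gripper": 70}, {"x": 0.009, "y": 0.19, "z": -0.024, "yaw": -0.386, "gripper": 70}, {"x": 0.009, "y": 0.24, "z": -0.024, "yaw": -0.386, "gripper": 70}, {"x": 0.009, "y": 0.274, "z": -0.024, "yaw": -0.386, "gripper": 70}, {"x": 0.009, "y": 0.274, "z": -0.024, "yaw": -0.386, "gripper": 70}, {"x": 0.009, "y": 0.274, "z": -0.024, "yaw": -0.386, "gripper": 70}])

```text
time_s: 19.05
ee_pos: [0.5235, 0.288, 0.1485]
orientation: [[-0.976, -0.218, -0.001], [-0.218, 0.976, -0.001], [0.001, -0.001, -1.0]]
force: [0.1, -1.4, 0.8]
opening: 0.0607
grasp_force: 0.0
```

Run:
```python
from h import *
plan([(.5237,.2875,.079,.2178)])
w=grab_frame("wrist");t=grab_frame("top")
cv2.imwrite("pics/t6.png",np.hstack([cv2.resize(w,None,fx=.8,fy=.8),cv2.resize(t[165:265,118:285],(385,307),interpolation=cv2.INTER_CUBIC)]))if 0 else cv2.imwrite("pics/t6.png",np.vstack([w[:200],cv2.resize(t[165:265,118:282],(512,312),interpolation=cv2.INTER_CUBIC)]))
```

```text
now [0.5235 0.288  0.1485] 0.22 open 0.0607 F [ 0.1 -1.4  0.8] grip 0.0 t 19.05
x -0.000 y -0.001 z 0.069 yaw 0.002
```

View pics/t6.png

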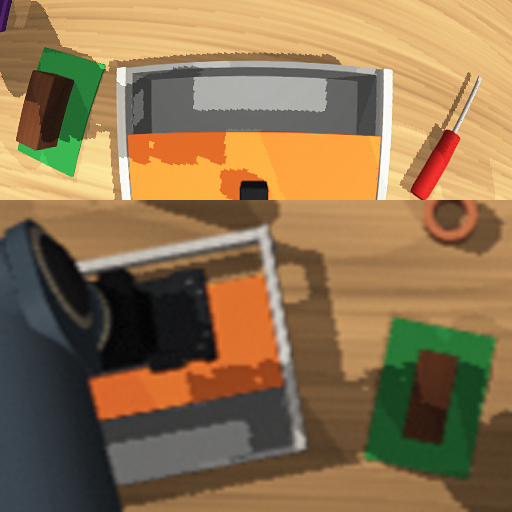

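The block lies on the mat, at about (432, 395) in the lower half. The knob at (254, 190) is centred between the fingers.

>>> jog_arm(moves=[{"x": 0, "y": 0, "z": 0.03, "yaw": 0, "gripper": 70}, {"x": 0, "y": 0, "z": 0.055, "yaw": 0, "gripper": 70}, {"x": 0, "y": 0, "z": 0.069, "yaw": 0, "gripper": 60}, {"x": 0, "y": 0, "z": 0.069, "yaw": 0, "gripper": 10}, {"x": 0, "y": 0, "z": 0.069, "yaw": 0, "gripper": 10}, {"x": 0, "y": 0, "z": 0.069, "yaw": 0, "gripper": 10}, {"x": 0, "y": 0, "z": 0.069, "yaw": 0, "gripper": 10}, {"x": 0, "y": 0, "z": 0.069, "yaw": 0, "gripper": 10}], squeeze=25)

```text
time_s: 19.95
ee_pos: [0.5244, 0.2878, 0.0809]
orientation: [[-0.976, -0.216, 0.001], [-0.216, 0.976, 0.001], [-0.001, 0.001, -1.0]]
force: [0.3, 0.6, 0.6]
opening: 0.0208
grasp_force: 0.0
```

>>> jog_arm(moves=[{"x": 0, "y": 0, "z": 0, "yaw": 0, "gripper": 10}, {"x": -0.008, "y": 0, "z": 0, "yaw": 0, "gripper": 10}, {"x": -0.016, "y": 0, "z": 0, "yaw": 0, "gripper": 10}, {"x": -0.024, "y": 0, "z": 0, "yaw": 0, "gripper": 10}, {"x": -0.032, "y": 0, "z": 0, "yaw": 0, "gripper": 10}, {"x": -0.038, "y": 0, "z": 0, "yaw": 0, "gripper": 10}, {"x": -0.042, "y": 0, "z": 0, "yaw": 0, "gripper": 10}, {"x": -0.042, "y": 0, "z": 0, "yaw": 0, "gripper": 10}])

```text
time_s: 20.75
ee_pos: [0.5655, 0.2965, 0.0799]
orientation: [[-0.976, -0.216, 0.0], [-0.216, 0.976, -0.0], [-0.0, -0.0, -1.0]]
force: [-0.1, -0.2, 0.3]
opening: 0.0086
grasp_force: 0.0
```

>>> jog_arm(moves=[{"x": -0.002, "y": 0, "z": 0, "yaw": 0, "gripper": 10}, {"x": -0.004, "y": 0, "z": 0, "yaw": 0, "gripper": 10}, {"x": -0.005, "y": 0, "z": 0, "yaw": 0, "gripper": 10}, {"x": -0.006, "y": 0, "z": 0, "yaw": 0, "gripper": 10}, {"x": -0.006, "y": 0, "z": 0, "yaw": 0, "gripper": 10}])

```text
time_s: 21.25
ee_pos: [0.5709, 0.2979, 0.0801]
orientation: [[-0.976, -0.216, 0.0], [-0.216, 0.976, 0.0], [-0.0, 0.0, -1.0]]
force: [-1.3, 0.5, -0.8]
opening: 0.0086
grasp_force: 0.0
```

Run:
```python
from h import *
plan([B(.112,0,.079)])
```

```text
now [0.5709 0.2979 0.0801] 0.218 open 0.0086 F [-1.3  0.5 -0.8] grip 0.0 t 21.25
x 0.002 y 0.000 z 0.001 yaw 0.000
```

>>> jog_arm(moves=[{"x": 0, "y": 0, "z": -0.05, "yaw": 0, "gripper": 60}, {"x": 0.06, "y": 0, "z": -0.1, "yaw": 0, "gripper": 60}, {"x": 0.1, "y": 0, "z": -0.12, "yaw": 0, "gripper": 60}, {"x": 0.1, "y": 0, "z": -0.12, "yaw": 0, "gripper": 60}, {"x": 0.1, "y": 0, "z": -0.12, "yaw": 0, "gripper": 60}, {"x": 0.1, "y": 0, "z": -0.12, "yaw": 0, "gripper": 60}])

```text
time_s: 21.85
ee_pos: [0.4735, 0.2764, 0.2004]
orientation: [[-0.976, -0.217, 0.001], [-0.217, 0.976, 0.001], [-0.001, 0.001, -1.0]]
force: [0.3, -0.4, -0.4]
opening: 0.0475
grasp_force: 0.0
```

```bash
cat >> h.py <<'E'
def wray(u,v,z,o=None):
    o=o or get_obs();p=camera_params("wrist");f=192/np.tan(np.radians(p["fovy"]/2))
    a=np.array([u-p["cx"],v-p["cy"]]);r=np.linalg.norm(a);th=r/f
    d=np.append(np.sin(th)*a/max(r,1e-9),np.cos(th));R=np.array(o["orientation"]);T=np.array(p["T_tool_cam"])
    c=np.array(o["ee_pos"])+R@T[:3,3];d=R@T[:3,:3]@d
    return (c+d*(z-c[2])/d[2])[:2]
E
python3 - <<'E'
from h import *
plan([])
c,s=np.cos(BX[2]),np.sin(BX[2]);Rb=np.array([[c,-s],[s,c]])
o={"ee_pos":[.5235,.288,.1485],"orientation":[[-.976,-.218,-.001],[-.218,.976,-.001],[.001,-.001,-1]]}
for n,q in {"knob top row188":(254,188,.0995),"cover rear edge":(256,133,.07),"boxwall rear L":(124,70,.07),"rear R":(390,70,.07)}.items():
    print(n,np.round(wray(*q,o),4),np.round(Rb.T@(wray(*q,o)-BX[:2]),4))
cv2.imwrite("pics/w7.png",grab_frame("wrist"))
E
```

```text
now [0.4735 0.2764 0.2004] 0.218 open 0.0475 F [ 0.3 -0.4 -0.4] grip 0.0 t 21.85
knob top row188 [0.514  0.2876] [0.0563 0.0018]
cover rear edge [0.4712 0.2799] [0.0128 0.0035]
boxwall rear L [0.4355 0.1446] [-0.0512 -0.1209]
rear R [0.3797 0.3901] [-0.0526  0.1309]
```

View pics/w7.png

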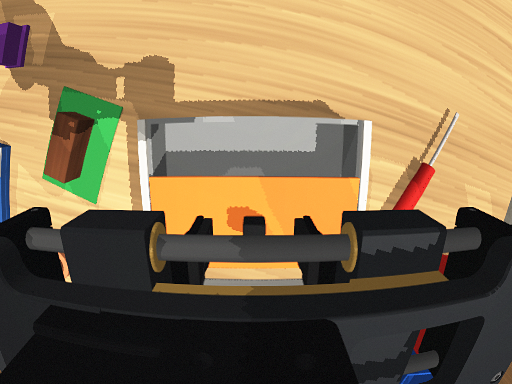

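Run:
```python
from h import *
c,s=np.cos(BX[2]),np.sin(BX[2]);Rb=np.array([[c,-s],[s,c]])
for q in [(254,217,.0995),(254,177,.07),(255,118,.062),(145,120,.07),(366,120,.07)]:
    print(q,np.round(Rb.T@(wray(*q)-BX[:2]),4))
t=grab_frame("top");t=cv2.resize(t[165:265,118:282],(787,480),interpolation=cv2.INTER_CUBIC)
h=cv2.cvtColor(t,cv2.COLOR_BGR2HSV)
m=cv2.inRange(h,(5,150,100),(18,255,255));ys,xs=np.where(m[:,:460]);
pts=np.c_[xs,ys]
w=crop([p for p in pts[::40]],4.8,(118,165),.067);b=(w-np.array(BX[:2]))@Rb
print("orange box-x pct",np.percentile(b[:,0],[0,1,5,50,95,99,100]),"y",np.percentile(b[:,1],[0,1,99,100]))
```

```text
(254, 217, 0.0995) [0.0479 0.0012]
(254, 177, 0.07) [0.0121 0.0012]
(255, 118, 0.062) [-0.0518  0.0023]
(145, 120, 0.07) [-0.0532 -0.1192]
(366, 120, 0.07) [-0.0535  0.1256]
orange box-x pct [0.00895645 0.01070333 0.01768681 0.09183198 0.12091372 0.12345481
 0.1241563 ] y [-0.11794423 -0.11662925  0.08614316  0.09730972]
```

Run:
```python
from h import *
c,s=np.cos(BX[2]),np.sin(BX[2]);Rb=np.array([[c,-s],[s,c]])
def blob(fn,x0,x1,y0,y1):
    t=cv2.imread(fn)[y0:y1,x0:x1];m=(t.max(2)<60);ys,xs=np.where(m);print(fn,xs.min()+x0,xs.max()+x0,ys.min()+y0,ys.max()+y0)
    return (xs.mean()+x0+.5)*.64-.5,(ys.mean()+y0+.5)*.64-.5
u=blob("pics/top0.png",245,275,318,348);v=blob("pics/side0.png",340,380,200,232)
for z in (.06,.07,.08,.085,.09,.1,.11):
    print(z,Rb.T@(ray("top",*u,z)-BX[:2]),Rb.T@(ray("side",*v,z)-BX[:2]))
```

```text
pics/top0.png 252 266 327 339
pics/side0.png 354 364 209 223
0.06 [0.06882902 0.00607231] [0.07459959 0.02915463]
0.07 [0.06764101 0.00385209] [0.07153308 0.01754951]
0.08 [0.06645301 0.00163187] [0.06846658 0.0059444 ]
0.085 [0.065859   0.00052176] [0.06693332 0.00014185]
0.09 [ 0.065265   -0.00058835] [ 0.06540007 -0.00566071]
0.1 [ 0.06407699 -0.00280856] [ 0.06233356 -0.01726582]
0.11 [ 0.06288898 -0.00502878] [ 0.05926705 -0.02887093]
```

The knob is where I closed, so the pads (19 mm behind the tips) probably passed over its top. I'll retry about 7 mm lower.

Run:
```python
from h import *
plan([B(.066,0.000,.12),B(.066,0,.073)])
```

```text
now [0.4738 0.276  0.1992] 0.218 open 0.0503 F [-0.4  0.6  0.6] grip 0.0 t 21.95
x -0.051 y 0.001 z 0.079 yaw -0.000
x -0.000 y -0.000 z 0.047 yaw -0.000
```

>>> jog_arm(moves=[{"x": -0.051, "y": 0.001, "z": 0.03, "yaw": 0, "gripper": 60}, {"x": -0.051, "y": 0.001, "z": 0.06, "yaw": 0, "gripper": 60}, {"x": -0.051, "y": 0.001, "z": 0.085, "yaw": 0, "gripper": 60}, {"x": -0.051, "y": 0.001, "z": 0.105, "yaw": 0, "gripper": 60}, {"x": -0.051, "y": 0.001, "z": 0.12, "yaw": 0, "gripper": 60}, {"x": -0.051, "y": 0.001, "z": 0.126, "yaw": 0, "gripper": 60}, {"x": -0.051, "y": 0.001, "z": 0.126, "yaw": 0, "gripper": 60}, {"x": -0.051, "y": 0.001, "z": 0.126, "yaw": 0, "gripper": 60}])

```text
time_s: 22.75
ee_pos: [0.5235, 0.2885, 0.0747]
orientation: [[-0.976, -0.216, 0.001], [-0.216, 0.976, 0.001], [-0.001, 0.0, -1.0]]
force: [0.3, 0.1, 0.2]
opening: 0.0524
grasp_force: 0.0
```

>>> jog_arm(moves=[{"x": 0, "y": 0, "z": 0, "yaw": 0, "gripper": 10}, {"x": 0, "y": 0, "z": 0, "yaw": 0, "gripper": 10}, {"x": 0, "y": 0, "z": 0, "yaw": 0, "gripper": 10}, {"x": 0, "y": 0, "z": 0, "yaw": 0, "gripper": 10}, {"x": 0, "y": 0, "z": 0, "yaw": 0, "gripper": 10}, {"x": 0, "y": 0, "z": 0, "yaw": 0, "gripper": 10}, {"x": 0, "y": 0, "z": 0, "yaw": 0, "gripper": 10}, {"x": 0, "y": 0, "z": 0, "yaw": 0, "gripper": 10}], squeeze=25)

```text
time_s: 23.55
ee_pos: [0.5228, 0.2883, 0.0743]
orientation: [[-0.976, -0.217, 0.0], [-0.217, 0.976, 0.0], [-0.0, 0.0, -1.0]]
force: [-0.0, -0.8, 2.2]
opening: 0.022
grasp_force: 25.0
```

>>> jog_arm(moves=[{"x": -0.006, "y": 0, "z": 0, "yaw": 0, "gripper": 10}, {"x": -0.012, "y": 0, "z": 0, "yaw": 0, "gripper": 10}, {"x": -0.018, "y": 0, "z": 0, "yaw": 0, "gripper": 10}, {"x": -0.024, "y": 0, "z": 0, "yaw": 0, "gripper": 10}, {"x": -0.03, "y": 0, "z": 0, "yaw": 0, "gripper": 10}, {"x": -0.036, "y": 0, "z": 0, "yaw": 0, "gripper": 10}, {"x": -0.042, "y": 0, "z": 0, "yaw": 0, "gripper": 10}, {"x": -0.042, "y": 0, "z": 0, "yaw": 0, "gripper": 10}])

```text
time_s: 24.35
ee_pos: [0.5657, 0.2976, 0.0742]
orientation: [[-0.976, -0.216, 0.003], [-0.216, 0.976, 0.001], [-0.003, 0.0, -1.0]]
force: [2.0, 1.0, 2.9]
opening: 0.0218
grasp_force: 25.0
```

>>> jog_arm(moves=[{"x": -0.002, "y": 0, "z": 0, "yaw": 0, "gripper": 10}, {"x": -0.004, "y": 0, "z": 0, "yaw": 0, "gripper": 10}, {"x": -0.006, "y": 0, "z": 0, "yaw": 0, "gripper": 10}, {"x": -0.006, "y": 0, "z": 0, "yaw": 0, "gripper": 10}])

```text
time_s: 24.75
ee_pos: [0.5681, 0.2981, 0.0741]
orientation: [[-0.976, -0.217, -0.004], [-0.217, 0.976, -0.001], [0.004, -0.0, -1.0]]
force: [-5.3, -1.6, 8.0]
opening: 0.0221
grasp_force: 25.0
```

Run:
```python
from h import *
plan([B(.112,0,.074)])
```

```text
now [0.5681 0.2981 0.0741] 0.218 open 0.0221 F [-5.3 -1.6  8. ] grip 25.0 t 24.75
x -0.001 y -0.000 z 0.000 yaw 0.000
```

The cover is at its stop: force is rising and the tool sits at box x = 0.112. Releasing and going to spacer A.

>>> jog_arm(moves=[{"x": 0.003, "y": 0, "z": 0, "yaw": 0, "gripper": 55}, {"x": 0.003, "y": 0, "z": 0, "yaw": 0, "gripper": 55}, {"x": 0.003, "y": 0, "z": 0, "yaw": 0, "gripper": 55}, {"x": 0.003, "y": 0, "z": 0, "yaw": 0, "gripper": 55}, {"x": 0.003, "y": 0, "z": 0, "yaw": 0, "gripper": 55}, {"x": 0.003, "y": 0, "z": -0.03, "yaw": 0, "gripper": 55}, {"x": 0.003, "y": 0, "z": -0.06, "yaw": 0, "gripper": 55}, {"x": 0.003, "y": 0, "z": -0.06, "yaw": 0, "gripper": 55}])

```text
time_s: 25.55
ee_pos: [0.5696, 0.2993, 0.1384]
orientation: [[-0.976, -0.216, 0.007], [-0.216, 0.976, 0.004], [-0.008, 0.003, -1.0]]
force: [0.4, -0.0, 0.4]
opening: 0.0477
grasp_force: 0.0
```

Run:
```python
from h import *
plan([F(.0048,.094,.13),F(.0048,.094,.028),F(.0048,.094,.13),B(0,.073,.13),B(0,.073,.024),B(0,.073,.13),F(.0048,.032,.13),B(0,.0245,.13),F(.0048,-.030,.13),B(0,-.0245,.13),F(.0048,-.0915,.13),B(0,-.073,.13)])
```

```text
now [0.5696 0.2993 0.1384] 0.218 open 0.0477 F [ 0.4 -0.   0.4] grip 0.0 t 25.55
x 0.069 y -0.470 z 0.008 yaw 0.242
x -0.000 y -0.000 z 0.102 yaw 0.000
x -0.000 y -0.000 z -0.102 yaw 0.000
x 0.173 y 0.515 z 0.000 yaw -0.242
x -0.000 y 0.000 z 0.106 yaw 0.000
x -0.000 y 0.000 z -0.106 yaw 0.000
x -0.030 y -0.602 z 0.000 yaw 0.242
x 0.161 y 0.531 z 0.000 yaw -0.242
x -0.014 y -0.614 z 0.000 yaw 0.242
x 0.149 y 0.545 z 0.000 yaw -0.242
x 0.001 y -0.625 z 0.000 yaw 0.242
x 0.138 y 0.560 z 0.000 yaw -0.242
```

>>> jog_arm(moves=[{"x": 0.01, "y": -0.045, "z": 0, "yaw": 0, "gripper": 55}, {"x": 0.02, "y": -0.09, "z": 0, "yaw": 0, "gripper": 55}, {"x": 0.03, "y": -0.135, "z": 0, "yaw": 0, "gripper": 55}, {"x": 0.04, "y": -0.18, "z": 0, "yaw": 0, "gripper": 55}, {"x": 0.05, "y": -0.225, "z": 0, "yaw": 0, "gripper": 55}, {"x": 0.06, "y": -0.27, "z": 0, "yaw": 0, "gripper": 55}, {"x": 0.069, "y": -0.315, "z": 0, "yaw": 0, "gripper": 55}, {"x": 0.069, "y": -0.36, "z": 0, "yaw": 0, "gripper": 55}])

```text
time_s: 26.35
ee_pos: [0.5758, -0.0704, 0.1335]
orientation: [[-0.976, -0.216, -0.002], [-0.216, 0.976, 0.0], [0.001, 0.001, -1.0]]
force: [1.7, 1.3, -0.2]
opening: 0.0476
grasp_force: 0.0
```

>>> jog_arm(moves=[{"x": 0, "y": -0.04, "z": 0, "yaw": 0.08, "gripper": 55}, {"x": 0, "y": -0.08, "z": 0, "yaw": 0.16, "gripper": 55}, {"x": 0, "y": -0.11, "z": 0, "yaw": 0.242, "gripper": 55}, {"x": 0, "y": -0.11, "z": 0, "yaw": 0.242, "gripper": 55}, {"x": 0, "y": -0.11, "z": 0, "yaw": 0.242, "gripper": 55}, {"x": 0, "y": -0.11, "z": 0, "yaw": 0.242, "gripper": 55}])

```text
time_s: 26.95
ee_pos: [0.6009, -0.1739, 0.1334]
orientation: [[-1.0, 0.021, -0.001], [0.021, 1.0, 0.001], [0.001, 0.001, -1.0]]
force: [-0.3, -0.0, -0.7]
opening: 0.0482
grasp_force: 0.0
```

Run:
```python
from h import *
plan([F(.0048,.094,.028)])
w=grab_frame("wrist");cv2.imwrite("pics/w8.png",w)
# yellow tops: print columns of bright yellow per row
h=cv2.cvtColor(w,cv2.COLOR_BGR2HSV);m=cv2.inRange(h,(24,140,150),(34,255,255))
n,l,s,c=cv2.connectedComponentsWithStats(m)
for i in range(1,n):
    if s[i,4]>60:print(s[i],np.round(c[i]),np.round(wray(*c[i],.058),4))
print([np.round(F(.0048,y,0)[:2],4) for y in(.093,.031)])
```

```text
now [ 0.6009 -0.1739  0.1334] -0.021 open 0.0482 F [-0.3 -0.  -0.7] grip 0.0 t 26.95
x -0.003 y -0.001 z 0.105 yaw 0.003
[183 157  29  61 536] [205. 186.] [ 0.5945 -0.2161]
[ 233  158   39   76 2528] [252. 195.] [ 0.6045 -0.174 ]
[ 173  165   25   68 1366] [184. 197.] [ 0.6051 -0.2368]
[113 166  23  45 755] [124. 190.] [ 0.5963 -0.2982]
[ 63 169  21  52 637] [ 73. 195.] [ 0.6004 -0.3609]
[ 96 176  10  34 213] [100. 193.] [ 0.5993 -0.3259]
[145 181  10  30 232] [150. 195.] [ 0.6026 -0.2711]
[array([ 0.604 , -0.1758]), array([ 0.6025, -0.2378])]
```

>>> jog_arm(moves=[{"x": -0.003, "y": 0, "z": 0.03, "yaw": 0.003, "gripper": 55}, {"x": -0.003, "y": 0, "z": 0.06, "yaw": 0.003, "gripper": 55}, {"x": -0.003, "y": 0, "z": 0.085, "yaw": 0.003, "gripper": 55}, {"x": -0.003, "y": 0, "z": 0.1, "yaw": 0.003, "gripper": 55}, {"x": -0.003, "y": 0, "z": 0.105, "yaw": 0.003, "gripper": 55}, {"x": -0.003, "y": 0, "z": 0.105, "yaw": 0.003, "gripper": 55}, {"x": -0.003, "y": 0, "z": 0.105, "yaw": 0.003, "gripper": 10}, {"x": -0.003, "y": 0, "z": 0.105, "yaw": 0.003, "gripper": 10}], squeeze=35)

```text
time_s: 27.8
ee_pos: [0.6051, -0.1762, 0.0304]
orientation: [[-1.0, 0.027, 0.002], [0.027, 1.0, -0.0], [-0.002, -0.0, -1.0]]
force: [0.2, 0.1, 0.5]
opening: 0.0387
grasp_force: 0.0
```

>>> jog_arm(moves=[{"x": 0, "y": 0, "z": 0, "yaw": 0, "gripper": 10}, {"x": 0, "y": 0, "z": 0, "yaw": 0, "gripper": 10}, {"x": 0, "y": 0, "z": 0, "yaw": 0, "gripper": 10}, {"x": 0, "y": 0, "z": 0, "yaw": 0, "gripper": 10}, {"x": 0, "y": 0, "z": 0, "yaw": 0, "gripper": 10}])

```text
time_s: 28.3
ee_pos: [0.6043, -0.1758, 0.0295]
orientation: [[-1.0, 0.027, 0.001], [0.027, 1.0, 0.0], [-0.001, 0.0, -1.0]]
force: [-0.9, 1.5, 4.8]
opening: 0.0212
grasp_force: 35.0
```

>>> jog_arm(moves=[{"x": 0, "y": 0, "z": -0.02, "yaw": 0, "gripper": 10}, {"x": 0, "y": 0, "z": -0.04, "yaw": 0, "gripper": 10}, {"x": 0, "y": 0, "z": -0.07, "yaw": 0, "gripper": 10}, {"x": 0, "y": 0, "z": -0.1, "yaw": 0, "gripper": 10}, {"x": 0, "y": 0, "z": -0.1, "yaw": 0, "gripper": 10}, {"x": 0, "y": 0, "z": -0.1, "yaw": 0, "gripper": 10}])

```text
time_s: 28.9
ee_pos: [0.6039, -0.1759, 0.1289]
orientation: [[-1.0, 0.027, 0.0], [0.027, 1.0, 0.0], [-0.0, 0.0, -1.0]]
force: [-0.2, 0.1, -1.8]
opening: 0.0212
grasp_force: 35.0
```

Run:
```python
from h import *
plan([B(0,.073,.13),B(0,.073,.04)])
```

```text
now [ 0.6039 -0.1759  0.1289] -0.027 open 0.0212 F [-0.2  0.1 -1.8] grip 35.0 t 28.9
x 0.174 y 0.516 z -0.001 yaw -0.245
x 0.000 y 0.000 z 0.090 yaw 0.000
```

Spacer A is held (opening 21 mm, 35 N) and lifted.

>>> jog_arm(moves=[{"x": 0.015, "y": 0.045, "z": 0, "yaw": 0, "gripper": 10}, {"x": 0.03, "y": 0.09, "z": 0, "yaw": 0, "gripper": 10}, {"x": 0.045, "y": 0.135, "z": 0, "yaw": 0, "gripper": 10}, {"x": 0.06, "y": 0.18, "z": 0, "yaw": 0, "gripper": 10}, {"x": 0.075, "y": 0.225, "z": 0, "yaw": 0, "gripper": 10}, {"x": 0.09, "y": 0.27, "z": 0, "yaw": 0, "gripper": 10}, {"x": 0.105, "y": 0.315, "z": 0, "yaw": 0, "gripper": 10}, {"x": 0.12, "y": 0.36, "z": 0, "yaw": 0, "gripper": 10}])

```text
time_s: 29.7
ee_pos: [0.4916, 0.1883, 0.1273]
orientation: [[-1.0, 0.027, -0.003], [0.027, 1.0, -0.001], [0.003, -0.002, -1.0]]
force: [0.3, 1.1, -0.3]
opening: 0.0217
grasp_force: 35.0
```

>>> jog_arm(moves=[{"x": 0.014, "y": 0.04, "z": 0, "yaw": -0.06, "gripper": 10}, {"x": 0.028, "y": 0.08, "z": 0, "yaw": -0.12, "gripper": 10}, {"x": 0.042, "y": 0.12, "z": 0, "yaw": -0.18, "gripper": 10}, {"x": 0.054, "y": 0.156, "z": 0, "yaw": -0.245, "gripper": 10}, {"x": 0.054, "y": 0.156, "z": 0, "yaw": -0.245, "gripper": 10}, {"x": 0.054, "y": 0.156, "z": 0, "yaw": -0.245, "gripper": 10}, {"x": 0.054, "y": 0.156, "z": 0, "yaw": -0.245, "gripper": 10}])

```text
time_s: 30.4
ee_pos: [0.4439, 0.3426, 0.1278]
orientation: [[-0.977, -0.214, -0.001], [-0.214, 0.977, -0.002], [0.002, -0.002, -1.0]]
force: [0.1, -0.6, -0.9]
opening: 0.021
grasp_force: 35.0
```

Run:
```python
from h import *
plan([B(0,.073,.0245)])
cv2.imwrite("pics/w9.png",np.vstack([grab_frame("wrist")[:280],cv2.resize(grab_frame("top")[165:265,118:282],(512,312),interpolation=cv2.INTER_CUBIC)]))
```

```text
now [0.4439 0.3426 0.1278] 0.216 open 0.021 F [ 0.1 -0.6 -0.9] grip 35.0 t 30.4
x -0.000 y 0.002 z 0.103 yaw -0.002
```

View pics/w9.png

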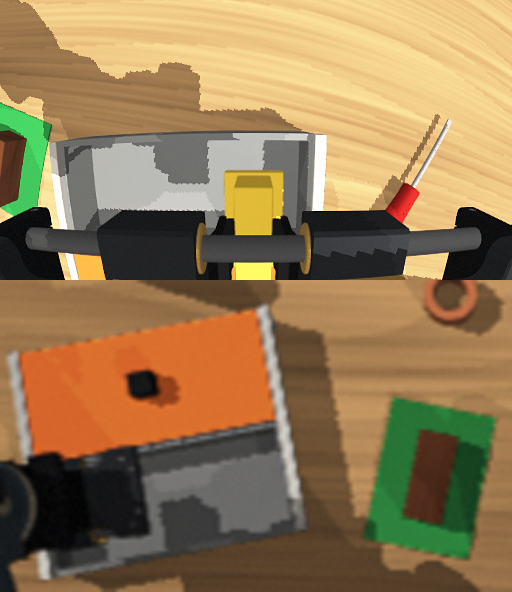

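The cover is fully open, with its knob at (143, 384) and its edge at the box's far wall. The spacer hangs squarely over the far end of the box.

>>> jog_arm(moves=[{"x": 0, "y": 0.001, "z": 0.03, "yaw": 0, "gripper": 10}, {"x": 0, "y": 0.001, "z": 0.06, "yaw": 0, "gripper": 10}, {"x": 0, "y": 0.001, "z": 0.085, "yaw": 0, "gripper": 10}, {"x": 0, "y": 0.001, "z": 0.097, "yaw": 0, "gripper": 10}, {"x": 0, "y": 0.001, "z": 0.102, "yaw": 0, "gripper": 10}, {"x": 0, "y": 0.001, "z": 0.103, "yaw": 0, "gripper": 10}, {"x": 0, "y": 0.001, "z": 0.103, "yaw": 0, "gripper": 10}, {"x": 0, "y": 0.001, "z": 0.103, "yaw": 0, "gripper": 40}])

```text
time_s: 31.3
ee_pos: [0.4445, 0.3462, 0.0273]
orientation: [[-0.976, -0.216, 0.002], [-0.216, 0.976, 0.002], [-0.002, 0.001, -1.0]]
force: [-0.3, -0.4, 0.6]
opening: 0.0241
grasp_force: 0.0
```

>>> jog_arm(moves=[{"x": 0, "y": 0, "z": 0, "yaw": 0, "gripper": 42}, {"x": 0, "y": 0, "z": 0, "yaw": 0, "gripper": 42}, {"x": 0, "y": 0, "z": 0, "yaw": 0, "gripper": 42}, {"x": 0, "y": 0, "z": -0.02, "yaw": 0, "gripper": 42}, {"x": 0, "y": 0, "z": -0.05, "yaw": 0, "gripper": 42}, {"x": 0, "y": 0, "z": -0.08, "yaw": 0, "gripper": 42}, {"x": 0, "y": 0, "z": -0.106, "yaw": 0, "gripper": 50}, {"x": 0, "y": 0, "z": -0.106, "yaw": 0, "gripper": 55}])

```text
time_s: 32.1
ee_pos: [0.446, 0.3473, 0.136]
orientation: [[-0.976, -0.216, 0.006], [-0.216, 0.976, 0.006], [-0.007, 0.004, -1.0]]
force: [0.2, 0.4, 0.3]
opening: 0.0439
grasp_force: 0.0
```

Run:
```python
from h import *
plan([F(.0048,.033,.13)])
```

```text
now [0.446  0.3473 0.136 ] 0.218 open 0.0439 F [0.2 0.4 0.3] grip 0.0 t 32.1
x -0.027 y -0.603 z 0.006 yaw 0.242
```

>>> jog_arm(moves=[{"x": -0.003, "y": -0.045, "z": 0, "yaw": 0, "gripper": 55}, {"x": -0.006, "y": -0.09, "z": 0, "yaw": 0, "gripper": 55}, {"x": -0.009, "y": -0.135, "z": 0, "yaw": 0, "gripper": 55}, {"x": -0.012, "y": -0.18, "z": 0, "yaw": 0, "gripper": 55}, {"x": -0.015, "y": -0.225, "z": 0, "yaw": 0, "gripper": 55}, {"x": -0.018, "y": -0.27, "z": 0, "yaw": 0, "gripper": 55}, {"x": -0.02, "y": -0.315, "z": 0, "yaw": 0, "gripper": 55}, {"x": -0.02, "y": -0.36, "z": 0, "yaw": 0, "gripper": 55}])

```text
time_s: 32.9
ee_pos: [0.5411, -0.0033, 0.1313]
orientation: [[-0.976, -0.217, -0.001], [-0.217, 0.976, 0.0], [0.001, 0.0, -1.0]]
force: [0.7, -0.4, 0.8]
opening: 0.048
grasp_force: 0.0
```

>>> jog_arm(moves=[{"x": -0.002, "y": -0.045, "z": 0, "yaw": 0.06, "gripper": 55}, {"x": -0.004, "y": -0.09, "z": 0, "yaw": 0.12, "gripper": 55}, {"x": -0.007, "y": -0.135, "z": 0, "yaw": 0.18, "gripper": 55}, {"x": -0.007, "y": -0.18, "z": 0, "yaw": 0.242, "gripper": 55}, {"x": -0.007, "y": -0.22, "z": 0, "yaw": 0.242, "gripper": 55}, {"x": -0.007, "y": -0.243, "z": 0, "yaw": 0.242, "gripper": 55}, {"x": -0.007, "y": -0.243, "z": 0, "yaw": 0.242, "gripper": 55}, {"x": -0.007, "y": -0.243, "z": 0, "yaw": 0.242, "gripper": 55}])

```text
time_s: 33.7
ee_pos: [0.6, -0.237, 0.1309]
orientation: [[-1.0, 0.024, -0.002], [0.024, 1.0, 0.001], [0.002, 0.001, -1.0]]
force: [0.2, -1.0, 0.1]
opening: 0.0479
grasp_force: 0.0
```

Run:
```python
from h import *
plan([F(.0048,.032,.0285)])
w=grab_frame("wrist")
h=cv2.cvtColor(w,cv2.COLOR_BGR2HSV);m=cv2.inRange(h,(24,140,150),(34,255,255))
n,l,s,c=cv2.connectedComponentsWithStats(m)
for i in range(1,n):
    if s[i,4]>300:print(s[i],np.round(wray(*c[i],.058),4))
print(np.round(F(.0048,.032,0)[:2],4))
```

```text
now [ 0.6    -0.237   0.1309] -0.024 open 0.0479 F [ 0.2 -1.   0.1] grip 0.0 t 33.7
x -0.003 y 0.000 z 0.102 yaw -0.000
[174 156  39  62 573] [ 0.5913 -0.2784]
[ 234  157   39   77 2612] [ 0.6025 -0.235 ]
[ 173  165   26   68 1404] [ 0.6032 -0.2978]
[113 168  25  43 799] [ 0.5945 -0.3591]
[ 0.6026 -0.2368]
```

Aligned. Next: descend, grip, lift.

>>> jog_arm(moves=[{"x": -0.003, "y": 0.001, "z": 0.03, "yaw": 0, "gripper": 55}, {"x": -0.003, "y": 0.001, "z": 0.06, "yaw": 0, "gripper": 55}, {"x": -0.003, "y": 0.001, "z": 0.085, "yaw": 0, "gripper": 55}, {"x": -0.003, "y": 0.001, "z": 0.098, "yaw": 0, "gripper": 55}, {"x": -0.003, "y": 0.001, "z": 0.102, "yaw": 0, "gripper": 55}, {"x": -0.003, "y": 0.001, "z": 0.102, "yaw": 0, "gripper": 55}, {"x": -0.003, "y": 0.001, "z": 0.102, "yaw": 0, "gripper": 10}, {"x": -0.003, "y": 0.001, "z": 0.102, "yaw": 0, "gripper": 10}], squeeze=35)

```text
time_s: 34.55
ee_pos: [0.6046, -0.2367, 0.0314]
orientation: [[-1.0, 0.024, 0.002], [0.024, 1.0, -0.001], [-0.002, -0.001, -1.0]]
force: [0.7, 0.1, -0.3]
opening: 0.0384
grasp_force: 0.0
```

>>> jog_arm(moves=[{"x": 0, "y": 0, "z": 0, "yaw": 0, "gripper": 10}, {"x": 0, "y": 0, "z": 0, "yaw": 0, "gripper": 10}, {"x": 0, "y": 0, "z": 0, "yaw": 0, "gripper": 10}, {"x": 0, "y": 0, "z": 0, "yaw": 0, "gripper": 10}, {"x": 0, "y": 0, "z": 0, "yaw": 0, "gripper": 10}])

```text
time_s: 35.05
ee_pos: [0.604, -0.2369, 0.0305]
orientation: [[-1.0, 0.024, 0.001], [0.024, 1.0, -0.001], [-0.001, -0.001, -1.0]]
force: [-0.9, -0.6, 3.0]
opening: 0.0208
grasp_force: 35.0
```

>>> jog_arm(moves=[{"x": 0, "y": 0, "z": -0.02, "yaw": 0, "gripper": 10}, {"x": 0, "y": 0, "z": -0.04, "yaw": 0, "gripper": 10}, {"x": 0, "y": 0, "z": -0.07, "yaw": 0, "gripper": 10}, {"x": 0, "y": 0, "z": -0.1, "yaw": 0, "gripper": 10}, {"x": 0, "y": 0, "z": -0.1, "yaw": 0, "gripper": 10}, {"x": 0, "y": 0, "z": -0.1, "yaw": 0, "gripper": 10}])

```text
time_s: 35.65
ee_pos: [0.6035, -0.236, 0.1299]
orientation: [[-1.0, 0.024, 0.0], [0.024, 1.0, 0.001], [-0.0, 0.001, -1.0]]
force: [1.0, 0.1, -0.6]
opening: 0.0206
grasp_force: 35.0
```

Run:
```python
from h import *
plan([B(0,.0245,.13)])
```

```text
now [ 0.6035 -0.236   0.1299] -0.024 open 0.0206 F [ 1.   0.1 -0.6] grip 35.0 t 35.65
x 0.162 y 0.530 z -0.000 yaw -0.241
```

>>> jog_arm(moves=[{"x": 0.015, "y": 0.045, "z": 0, "yaw": 0, "gripper": 10}, {"x": 0.03, "y": 0.09, "z": 0, "yaw": 0, "gripper": 10}, {"x": 0.045, "y": 0.135, "z": 0, "yaw": 0, "gripper": 10}, {"x": 0.06, "y": 0.18, "z": 0, "yaw": 0, "gripper": 10}, {"x": 0.075, "y": 0.225, "z": 0, "yaw": 0, "gripper": 10}, {"x": 0.09, "y": 0.27, "z": 0, "yaw": 0, "gripper": 10}, {"x": 0.105, "y": 0.315, "z": 0, "yaw": 0, "gripper": 10}, {"x": 0.12, "y": 0.36, "z": 0, "yaw": 0, "gripper": 10}])

```text
time_s: 36.45
ee_pos: [0.4899, 0.1279, 0.1284]
orientation: [[-1.0, 0.024, -0.003], [0.024, 1.0, -0.001], [0.003, -0.001, -1.0]]
force: [1.4, -0.6, -0.3]
opening: 0.0211
grasp_force: 35.0
```

>>> jog_arm(moves=[{"x": 0.014, "y": 0.045, "z": 0, "yaw": -0.06, "gripper": 10}, {"x": 0.028, "y": 0.09, "z": 0, "yaw": -0.12, "gripper": 10}, {"x": 0.036, "y": 0.13, "z": 0, "yaw": -0.18, "gripper": 10}, {"x": 0.042, "y": 0.17, "z": 0, "yaw": -0.241, "gripper": 10}, {"x": 0.042, "y": 0.17, "z": 0, "yaw": -0.241, "gripper": 10}, {"x": 0.042, "y": 0.17, "z": 0, "yaw": -0.241, "gripper": 10}, {"x": 0.042, "y": 0.17, "z": 0, "yaw": -0.241, "gripper": 10}])

```text
time_s: 37.15
ee_pos: [0.4539, 0.2953, 0.1288]
orientation: [[-0.977, -0.214, -0.002], [-0.214, 0.977, -0.002], [0.002, -0.002, -1.0]]
force: [0.7, -0.1, -0.6]
opening: 0.021
grasp_force: 35.0
```

```bash
cat > y.py <<'E'
from h import *
def yel():
    w=grab_frame("wrist");h=cv2.cvtColor(w,cv2.COLOR_BGR2HSV);m=cv2.inRange(h,(22,140,120),(34,255,255))
    n,l,s,c=cv2.connectedComponentsWithStats(m);cc,ss=np.cos(BX[2]),np.sin(BX[2]);Rb=np.array([[cc,-ss],[ss,cc]])
    for i in range(1,n):
        if s[i,4]>300:print(s[i],"box",np.round(Rb.T@(wray(*c[i],.052)-BX[:2]),3))
E
python3 - <<'E'
from y import *
plan([B(0,.0245,.025)]);yel()
E
```

```text
now [0.4539 0.2953 0.1288] 0.215 open 0.021 F [ 0.7 -0.1 -0.6] grip 35.0 t 37.15
x -0.001 y 0.002 z 0.104 yaw -0.003
[ 283  155   40   77 2328] box [-0.005  0.068]
[ 223  168   59   67 3535] box [0.007 0.022]
[234 262  39  24 849] box [0.086 0.023]
```

>>> jog_arm(moves=[{"x": 0, "y": 0, "z": 0.03, "yaw": 0, "gripper": 10}, {"x": 0, "y": 0, "z": 0.06, "yaw": 0, "gripper": 10}, {"x": 0, "y": 0, "z": 0.085, "yaw": 0, "gripper": 10}, {"x": 0, "y": 0, "z": 0.097, "yaw": 0, "gripper": 10}, {"x": 0, "y": 0, "z": 0.102, "yaw": 0, "gripper": 10}, {"x": 0, "y": 0, "z": 0.104, "yaw": 0, "gripper": 10}, {"x": 0, "y": 0, "z": 0.104, "yaw": 0, "gripper": 10}, {"x": 0, "y": 0, "z": 0.104, "yaw": 0, "gripper": 40}])

```text
time_s: 38.0
ee_pos: [0.4551, 0.2977, 0.0271]
orientation: [[-0.977, -0.215, 0.002], [-0.215, 0.977, 0.001], [-0.002, 0.001, -1.0]]
force: [0.6, -0.2, -0.9]
opening: 0.0243
grasp_force: 0.0
```

>>> jog_arm(moves=[{"x": 0, "y": 0, "z": 0, "yaw": 0, "gripper": 42}, {"x": 0, "y": 0, "z": 0, "yaw": 0, "gripper": 42}, {"x": 0, "y": 0, "z": 0, "yaw": 0, "gripper": 42}, {"x": 0, "y": 0, "z": -0.02, "yaw": 0, "gripper": 42}, {"x": 0, "y": 0, "z": -0.05, "yaw": 0, "gripper": 42}, {"x": 0, "y": 0, "z": -0.08, "yaw": 0, "gripper": 42}, {"x": 0, "y": 0, "z": -0.106, "yaw": 0, "gripper": 50}, {"x": 0, "y": 0, "z": -0.106, "yaw": 0, "gripper": 55}])

```text
time_s: 38.8
ee_pos: [0.4567, 0.2989, 0.1359]
orientation: [[-0.976, -0.215, 0.006], [-0.215, 0.977, 0.005], [-0.007, 0.004, -1.0]]
force: [0.8, 0.3, 0.5]
opening: 0.0444
grasp_force: 0.0
```

Run:
```python
from y import *
plan([F(.0048,-.030,.13)]);yel()
```

```text
now [0.4567 0.2989 0.1359] 0.217 open 0.0444 F [0.8 0.3 0.5] grip 0.0 t 38.8
x -0.012 y -0.615 z 0.006 yaw 0.241
[ 232  148   39   76 2666] box [-0.005  0.024]
[ 279  150   40   75 2475] box [-0.004  0.068]
```

>>> jog_arm(moves=[{"x": -0.002, "y": -0.045, "z": 0, "yaw": 0, "gripper": 55}, {"x": -0.004, "y": -0.09, "z": 0, "yaw": 0, "gripper": 55}, {"x": -0.006, "y": -0.135, "z": 0, "yaw": 0, "gripper": 55}, {"x": -0.008, "y": -0.18, "z": 0, "yaw": 0, "gripper": 55}, {"x": -0.01, "y": -0.225, "z": 0, "yaw": 0, "gripper": 55}, {"x": -0.01, "y": -0.27, "z": 0, "yaw": 0, "gripper": 55}, {"x": -0.01, "y": -0.315, "z": 0, "yaw": 0, "gripper": 55}, {"x": -0.01, "y": -0.36, "z": 0, "yaw": 0, "gripper": 55}])

```text
time_s: 39.65
ee_pos: [0.5408, -0.0537, 0.1308]
orientation: [[-0.976, -0.216, -0.002], [-0.216, 0.976, 0.0], [0.002, 0.001, -1.0]]
force: [0.7, 0.4, -0.1]
opening: 0.0475
grasp_force: 0.0
```

>>> jog_arm(moves=[{"x": -0.002, "y": -0.048, "z": 0, "yaw": 0.06, "gripper": 55}, {"x": -0.004, "y": -0.096, "z": 0, "yaw": 0.12, "gripper": 55}, {"x": -0.005, "y": -0.144, "z": 0, "yaw": 0.18, "gripper": 55}, {"x": -0.005, "y": -0.19, "z": 0, "yaw": 0.241, "gripper": 55}, {"x": -0.005, "y": -0.23, "z": 0, "yaw": 0.241, "gripper": 55}, {"x": -0.005, "y": -0.255, "z": 0, "yaw": 0.241, "gripper": 55}, {"x": -0.005, "y": -0.255, "z": 0, "yaw": 0.241, "gripper": 55}, {"x": -0.005, "y": -0.255, "z": 0, "yaw": 0.241, "gripper": 55}])

```text
time_s: 40.45
ee_pos: [0.6005, -0.2997, 0.1302]
orientation: [[-1.0, 0.025, -0.003], [0.025, 1.0, 0.001], [0.003, 0.001, -1.0]]
force: [0.3, 0.4, -0.7]
opening: 0.0481
grasp_force: 0.0
```

Run:
```python
from y import *
plan([F(.0048,-.030,.0285)]);BX=0
import h
w=grab_frame("wrist")
hh=cv2.cvtColor(w,cv2.COLOR_BGR2HSV);m=cv2.inRange(hh,(24,140,150),(34,255,255))
n,l,s,c=cv2.connectedComponentsWithStats(m)
for i in range(1,n):
    if s[i,4]>300:print(s[i],np.round(wray(*c[i],.058),4))
print(np.round(F(.0048,-.030,0)[:2],4))
```

```text
now [ 0.6005 -0.2997  0.1302] -0.025 open 0.0481 F [ 0.3  0.4 -0.7] grip 0.0 t 40.45
x -0.001 y 0.001 z 0.102 yaw -0.001
[ 234  155   39   77 2579] [ 0.601 -0.297]
[174 156  39  62 598] [ 0.5913 -0.3407]
[ 174  164   26   69 1423] [ 0.6029 -0.3597]
[ 0.6011 -0.2988]
```

>>> jog_arm(moves=[{"x": -0.001, "y": 0.002, "z": 0.03, "yaw": 0, "gripper": 55}, {"x": -0.001, "y": 0.002, "z": 0.06, "yaw": 0, "gripper": 55}, {"x": -0.001, "y": 0.002, "z": 0.085, "yaw": 0, "gripper": 55}, {"x": -0.001, "y": 0.002, "z": 0.098, "yaw": 0, "gripper": 55}, {"x": -0.001, "y": 0.002, "z": 0.102, "yaw": 0, "gripper": 55}, {"x": -0.001, "y": 0.002, "z": 0.102, "yaw": 0, "gripper": 55}, {"x": -0.001, "y": 0.002, "z": 0.102, "yaw": 0, "gripper": 10}, {"x": -0.001, "y": 0.002, "z": 0.102, "yaw": 0, "gripper": 10}], squeeze=35)

```text
time_s: 41.3
ee_pos: [0.6034, -0.2984, 0.0314]
orientation: [[-1.0, 0.024, 0.002], [0.024, 1.0, -0.001], [-0.002, -0.001, -1.0]]
force: [0.3, 1.1, 0.3]
opening: 0.0386
grasp_force: 0.0
```

>>> jog_arm(moves=[{"x": 0, "y": 0, "z": 0, "yaw": 0, "gripper": 10}, {"x": 0, "y": 0, "z": 0, "yaw": 0, "gripper": 10}, {"x": 0, "y": 0, "z": 0, "yaw": 0, "gripper": 10}, {"x": 0, "y": 0, "z": 0, "yaw": 0, "gripper": 10}, {"x": 0, "y": 0, "z": 0, "yaw": 0, "gripper": 10}])

```text
time_s: 41.8
ee_pos: [0.6029, -0.2987, 0.0306]
orientation: [[-1.0, 0.024, 0.001], [0.024, 1.0, -0.001], [-0.001, -0.001, -1.0]]
force: [-0.7, -1.3, 2.0]
opening: 0.0212
grasp_force: 35.0
```

>>> jog_arm(moves=[{"x": 0, "y": 0, "z": -0.02, "yaw": 0, "gripper": 10}, {"x": 0, "y": 0, "z": -0.04, "yaw": 0, "gripper": 10}, {"x": 0, "y": 0, "z": -0.07, "yaw": 0, "gripper": 10}, {"x": 0, "y": 0, "z": -0.1, "yaw": 0, "gripper": 10}, {"x": 0, "y": 0, "z": -0.1, "yaw": 0, "gripper": 10}, {"x": 0, "y": 0, "z": -0.1, "yaw": 0, "gripper": 10}])

```text
time_s: 42.4
ee_pos: [0.6023, -0.2974, 0.1298]
orientation: [[-1.0, 0.023, -0.0], [0.023, 1.0, 0.001], [0.0, 0.001, -1.0]]
force: [-0.1, -0.1, -1.4]
opening: 0.0208
grasp_force: 35.0
```

Run:
```python
from h import *
plan([B(0,-.0245,.13)])
```

```text
now [ 0.6023 -0.2974  0.1298] -0.023 open 0.0208 F [-0.1 -0.1 -1.4] grip 35.0 t 42.4
x 0.150 y 0.544 z -0.000 yaw -0.241
```

>>> jog_arm(moves=[{"x": 0.014, "y": 0.045, "z": 0, "yaw": 0, "gripper": 10}, {"x": 0.028, "y": 0.09, "z": 0, "yaw": 0, "gripper": 10}, {"x": 0.042, "y": 0.135, "z": 0, "yaw": 0, "gripper": 10}, {"x": 0.056, "y": 0.18, "z": 0, "yaw": 0, "gripper": 10}, {"x": 0.07, "y": 0.225, "z": 0, "yaw": 0, "gripper": 10}, {"x": 0.084, "y": 0.27, "z": 0, "yaw": 0, "gripper": 10}, {"x": 0.098, "y": 0.315, "z": 0, "yaw": 0, "gripper": 10}, {"x": 0.11, "y": 0.36, "z": 0, "yaw": 0, "gripper": 10}])

```text
time_s: 43.2
ee_pos: [0.4984, 0.0662, 0.1283]
orientation: [[-1.0, 0.023, -0.004], [0.024, 1.0, -0.001], [0.004, -0.001, -1.0]]
force: [2.0, 1.3, -0.8]
opening: 0.0211
grasp_force: 35.0
```

>>> jog_arm(moves=[{"x": 0.014, "y": 0.045, "z": 0, "yaw": -0.06, "gripper": 10}, {"x": 0.028, "y": 0.09, "z": 0, "yaw": -0.12, "gripper": 10}, {"x": 0.036, "y": 0.135, "z": 0, "yaw": -0.18, "gripper": 10}, {"x": 0.04, "y": 0.175, "z": 0, "yaw": -0.241, "gripper": 10}, {"x": 0.04, "y": 0.184, "z": 0, "yaw": -0.241, "gripper": 10}, {"x": 0.04, "y": 0.184, "z": 0, "yaw": -0.241, "gripper": 10}, {"x": 0.04, "y": 0.184, "z": 0, "yaw": -0.241, "gripper": 10}])

```text
time_s: 43.9
ee_pos: [0.465, 0.2474, 0.1288]
orientation: [[-0.977, -0.214, -0.002], [-0.214, 0.977, -0.002], [0.003, -0.002, -1.0]]
force: [0.9, -0.7, -1.9]
opening: 0.0209
grasp_force: 35.0
```

Run:
```python
from y import *
plan([B(0,-.0245,.025)]);yel()
```

```text
now [0.465  0.2474 0.1288] 0.215 open 0.0209 F [ 0.9 -0.7 -1.9] grip 35.0 t 43.9
x -0.000 y 0.002 z 0.104 yaw -0.002
[ 222  153  100   82 6040] box [ 0.002 -0.01 ]
[ 327  156   45   55 2253] box [-0.007  0.064]
[234 262  38  24 841] box [ 0.086 -0.027]
```

>>> jog_arm(moves=[{"x": 0, "y": 0, "z": 0.03, "yaw": 0, "gripper": 10}, {"x": 0, "y": 0, "z": 0.06, "yaw": 0, "gripper": 10}, {"x": 0, "y": 0, "z": 0.085, "yaw": 0, "gripper": 10}, {"x": 0, "y": 0, "z": 0.097, "yaw": 0, "gripper": 10}, {"x": 0, "y": 0, "z": 0.102, "yaw": 0, "gripper": 10}, {"x": 0, "y": 0, "z": 0.104, "yaw": 0, "gripper": 10}, {"x": 0, "y": 0, "z": 0.104, "yaw": 0, "gripper": 10}, {"x": 0, "y": 0, "z": 0.104, "yaw": 0, "gripper": 40}])

```text
time_s: 44.75
ee_pos: [0.4664, 0.2497, 0.0271]
orientation: [[-0.977, -0.215, 0.002], [-0.215, 0.977, 0.001], [-0.002, 0.001, -1.0]]
force: [0.8, -0.5, 0.2]
opening: 0.0239
grasp_force: 0.1
```

>>> jog_arm(moves=[{"x": 0, "y": 0, "z": 0, "yaw": 0, "gripper": 42}, {"x": 0, "y": 0, "z": 0, "yaw": 0, "gripper": 42}, {"x": 0, "y": 0, "z": 0, "yaw": 0, "gripper": 42}, {"x": 0, "y": 0, "z": -0.02, "yaw": 0, "gripper": 42}, {"x": 0, "y": 0, "z": -0.05, "yaw": 0, "gripper": 42}, {"x": 0, "y": 0, "z": -0.08, "yaw": 0, "gripper": 42}, {"x": 0, "y": 0, "z": -0.106, "yaw": 0, "gripper": 50}, {"x": 0, "y": 0, "z": -0.106, "yaw": 0, "gripper": 55}])

```text
time_s: 45.55
ee_pos: [0.468, 0.2508, 0.1358]
orientation: [[-0.976, -0.215, 0.006], [-0.215, 0.977, 0.005], [-0.007, 0.003, -1.0]]
force: [0.1, 0.7, -0.0]
opening: 0.0442
grasp_force: 0.0
```

Run:
```python
from y import *
plan([F(.0048,-.092,.13)]);yel()
```

```text
now [0.468  0.2508 0.1358] 0.217 open 0.0442 F [ 0.1  0.7 -0. ] grip 0.0 t 45.55
x 0.003 y -0.626 z 0.006 yaw 0.241
[ 232  148   39   75 2665] box [-0.004 -0.025]
[ 278  148   40   74 2518] box [-0.005  0.018]
[ 322  151   45   66 2450] box [-0.006  0.063]
```

>>> jog_arm(moves=[{"x": 0.001, "y": -0.046, "z": 0, "yaw": 0, "gripper": 55}, {"x": 0.002, "y": -0.092, "z": 0, "yaw": 0, "gripper": 55}, {"x": 0.002, "y": -0.138, "z": 0, "yaw": 0, "gripper": 55}, {"x": 0.002, "y": -0.184, "z": 0, "yaw": 0, "gripper": 55}, {"x": 0.002, "y": -0.23, "z": 0, "yaw": 0, "gripper": 55}, {"x": 0.002, "y": -0.276, "z": 0, "yaw": 0, "gripper": 55}, {"x": 0.002, "y": -0.322, "z": 0, "yaw": 0, "gripper": 55}, {"x": 0.002, "y": -0.368, "z": 0, "yaw": 0, "gripper": 55}])

```text
time_s: 46.4
ee_pos: [0.5421, -0.1119, 0.1307]
orientation: [[-0.976, -0.216, -0.002], [-0.216, 0.976, 0.0], [0.002, 0.001, -1.0]]
force: [1.2, 1.2, -0.3]
opening: 0.0481
grasp_force: 0.0
```

>>> jog_arm(moves=[{"x": 0, "y": -0.048, "z": 0, "yaw": 0.06, "gripper": 55}, {"x": 0, "y": -0.096, "z": 0, "yaw": 0.12, "gripper": 55}, {"x": 0, "y": -0.144, "z": 0, "yaw": 0.18, "gripper": 55}, {"x": 0, "y": -0.19, "z": 0, "yaw": 0.241, "gripper": 55}, {"x": 0, "y": -0.23, "z": 0, "yaw": 0.241, "gripper": 55}, {"x": 0, "y": -0.258, "z": 0, "yaw": 0.241, "gripper": 55}, {"x": 0, "y": -0.258, "z": 0, "yaw": 0.241, "gripper": 55}, {"x": 0, "y": -0.258, "z": 0, "yaw": 0.241, "gripper": 55}])

```text
time_s: 47.2
ee_pos: [0.5975, -0.362, 0.1301]
orientation: [[-1.0, 0.025, -0.003], [0.025, 1.0, 0.002], [0.003, 0.002, -1.0]]
force: [0.1, 1.2, -0.3]
opening: 0.0478
grasp_force: 0.0
```

Run:
```python
from h import *
plan([F(.0048,-.0915,.0285)])
w=grab_frame("wrist")
hh=cv2.cvtColor(w,cv2.COLOR_BGR2HSV);m=cv2.inRange(hh,(24,140,150),(34,255,255))
n,l,s,c=cv2.connectedComponentsWithStats(m)
for i in range(1,n):
    if s[i,4]>300:print(s[i],np.round(wray(*c[i],.058),4))
print(np.round(F(.0048,-.0915,0)[:2],4))
```

```text
now [ 0.5975 -0.362   0.1301] -0.025 open 0.0478 F [ 0.1  1.2 -0.3] grip 0.0 t 47.2
x -0.002 y 0.002 z 0.102 yaw -0.001
[ 235  158   39   77 2616] [ 0.6008 -0.359 ]
[ 0.5996 -0.3603]
```

>>> jog_arm(moves=[{"x": -0.002, "y": 0.002, "z": 0.03, "yaw": 0, "gripper": 55}, {"x": -0.002, "y": 0.002, "z": 0.06, "yaw": 0, "gripper": 55}, {"x": -0.002, "y": 0.002, "z": 0.085, "yaw": 0, "gripper": 55}, {"x": -0.002, "y": 0.002, "z": 0.098, "yaw": 0, "gripper": 55}, {"x": -0.002, "y": 0.002, "z": 0.102, "yaw": 0, "gripper": 55}, {"x": -0.002, "y": 0.002, "z": 0.102, "yaw": 0, "gripper": 55}, {"x": -0.002, "y": 0.002, "z": 0.102, "yaw": 0, "gripper": 10}, {"x": -0.002, "y": 0.002, "z": 0.102, "yaw": 0, "gripper": 10}], squeeze=35)

```text
time_s: 48.05
ee_pos: [0.6013, -0.3609, 0.0315]
orientation: [[-1.0, 0.024, 0.002], [0.024, 1.0, -0.001], [-0.002, -0.001, -1.0]]
force: [0.8, -0.6, -0.2]
opening: 0.0384
grasp_force: 0.0
```

>>> jog_arm(moves=[{"x": 0, "y": 0, "z": 0, "yaw": 0, "gripper": 10}, {"x": 0, "y": 0, "z": 0, "yaw": 0, "gripper": 10}, {"x": 0, "y": 0, "z": 0, "yaw": 0, "gripper": 10}, {"x": 0, "y": 0, "z": 0, "yaw": 0, "gripper": 10}, {"x": 0, "y": 0, "z": 0, "yaw": 0, "gripper": 10}])

```text
time_s: 48.55
ee_pos: [0.6008, -0.3609, 0.0305]
orientation: [[-1.0, 0.024, 0.001], [0.024, 1.0, -0.001], [-0.001, -0.001, -1.0]]
force: [-0.2, -0.3, 3.3]
opening: 0.0212
grasp_force: 35.0
```

>>> jog_arm(moves=[{"x": 0, "y": 0, "z": -0.02, "yaw": 0, "gripper": 10}, {"x": 0, "y": 0, "z": -0.04, "yaw": 0, "gripper": 10}, {"x": 0, "y": 0, "z": -0.07, "yaw": 0, "gripper": 10}, {"x": 0, "y": 0, "z": -0.1, "yaw": 0, "gripper": 10}, {"x": 0, "y": 0, "z": -0.1, "yaw": 0, "gripper": 10}, {"x": 0, "y": 0, "z": -0.1, "yaw": 0, "gripper": 10}])

```text
time_s: 49.15
ee_pos: [0.6004, -0.36, 0.1297]
orientation: [[-1.0, 0.024, -0.0], [0.024, 1.0, 0.001], [0.0, 0.001, -1.0]]
force: [0.1, 0.5, -1.7]
opening: 0.0212
grasp_force: 35.0
```

Run:
```python
from h import *
plan([B(0,-.074,.13)])
```

```text
now [ 0.6004 -0.36    0.1297] -0.024 open 0.0212 F [ 0.1  0.5 -1.7] grip 35.0 t 49.15
x 0.138 y 0.558 z -0.000 yaw -0.241
```

>>> jog_arm(moves=[{"x": 0.012, "y": 0.045, "z": 0, "yaw": 0, "gripper": 10}, {"x": 0.024, "y": 0.09, "z": 0, "yaw": 0, "gripper": 10}, {"x": 0.036, "y": 0.135, "z": 0, "yaw": 0, "gripper": 10}, {"x": 0.048, "y": 0.18, "z": 0, "yaw": 0, "gripper": 10}, {"x": 0.06, "y": 0.225, "z": 0, "yaw": 0, "gripper": 10}, {"x": 0.072, "y": 0.27, "z": 0, "yaw": 0, "gripper": 10}, {"x": 0.086, "y": 0.315, "z": 0, "yaw": 0, "gripper": 10}, {"x": 0.1, "y": 0.36, "z": 0, "yaw": 0, "gripper": 10}])

```text
time_s: 49.95
ee_pos: [0.5067, 0.0039, 0.1282]
orientation: [[-1.0, 0.023, -0.004], [0.023, 1.0, -0.0], [0.004, -0.0, -1.0]]
force: [0.7, 0.6, -1.0]
opening: 0.0209
grasp_force: 35.0
```

>>> jog_arm(moves=[{"x": 0.014, "y": 0.045, "z": 0, "yaw": -0.06, "gripper": 10}, {"x": 0.028, "y": 0.09, "z": 0, "yaw": -0.12, "gripper": 10}, {"x": 0.036, "y": 0.135, "z": 0, "yaw": -0.18, "gripper": 10}, {"x": 0.038, "y": 0.175, "z": 0, "yaw": -0.241, "gripper": 10}, {"x": 0.038, "y": 0.198, "z": 0, "yaw": -0.241, "gripper": 10}, {"x": 0.038, "y": 0.198, "z": 0, "yaw": -0.241, "gripper": 10}, {"x": 0.038, "y": 0.198, "z": 0, "yaw": -0.241, "gripper": 10}])

```text
time_s: 50.65
ee_pos: [0.4745, 0.2002, 0.1285]
orientation: [[-0.976, -0.217, -0.003], [-0.217, 0.976, -0.002], [0.003, -0.001, -1.0]]
force: [-0.0, -0.1, -1.0]
opening: 0.0208
grasp_force: 35.0
```

Run:
```python
from y import *
plan([B(0,-.074,.025)]);yel()
```

```text
now [0.4745 0.2002 0.1285] 0.218 open 0.0208 F [-0.  -0.1 -1. ] grip 35.0 t 50.65
x -0.001 y 0.001 z 0.103 yaw 0.000
[ 223  154   98   81 5825] box [ 0.002 -0.058]
[ 325  155   90   72 4677] box [-0.007  0.036]
[234 262  39  24 847] box [ 0.085 -0.075]
```

>>> jog_arm(moves=[{"x": 0, "y": 0, "z": 0.03, "yaw": 0, "gripper": 10}, {"x": 0, "y": 0, "z": 0.06, "yaw": 0, "gripper": 10}, {"x": 0, "y": 0, "z": 0.085, "yaw": 0, "gripper": 10}, {"x": 0, "y": 0, "z": 0.097, "yaw": 0, "gripper": 10}, {"x": 0, "y": 0, "z": 0.102, "yaw": 0, "gripper": 10}, {"x": 0, "y": 0, "z": 0.104, "yaw": 0, "gripper": 10}, {"x": 0, "y": 0, "z": 0.104, "yaw": 0, "gripper": 10}, {"x": 0, "y": 0, "z": 0.104, "yaw": 0, "gripper": 40}])

```text
time_s: 51.5
ee_pos: [0.4767, 0.201, 0.027]
orientation: [[-0.977, -0.215, 0.002], [-0.215, 0.977, 0.001], [-0.002, 0.001, -1.0]]
force: [-0.4, 0.6, 0.6]
opening: 0.024
grasp_force: 0.0
```

>>> jog_arm(moves=[{"x": 0, "y": 0, "z": 0, "yaw": 0, "gripper": 42}, {"x": 0, "y": 0, "z": 0, "yaw": 0, "gripper": 42}, {"x": 0, "y": 0, "z": 0, "yaw": 0, "gripper": 42}, {"x": 0, "y": 0, "z": -0.02, "yaw": 0, "gripper": 42}, {"x": 0, "y": 0, "z": -0.05, "yaw": 0, "gripper": 42}, {"x": 0, "y": 0, "z": -0.08, "yaw": 0, "gripper": 42}, {"x": 0, "y": 0, "z": -0.11, "yaw": 0, "gripper": 60}, {"x": 0, "y": 0, "z": -0.11, "yaw": 0, "gripper": 60}])

```text
time_s: 52.3
ee_pos: [0.4787, 0.202, 0.1401]
orientation: [[-0.976, -0.215, 0.007], [-0.215, 0.977, 0.005], [-0.008, 0.003, -1.0]]
force: [-0.7, -0.7, 0.5]
opening: 0.0456
grasp_force: 0.0
```

Run:
```python
from y import *
plan([B(.112,0,.135),B(.112,0,.073)]);yel()
```

```text
now [0.4787 0.202  0.1401] 0.217 open 0.0456 F [-0.7 -0.7  0.5] grip 0.0 t 52.3
x -0.109 y 0.074 z 0.005 yaw -0.001
x 0.000 y 0.000 z 0.062 yaw 0.000
[ 278  147   39   74 2465] box [-0.005 -0.031]
[ 233  149   38   74 2596] box [-0.003 -0.075]
[ 321  148   44   71 2492] box [-0.006  0.013]
[ 362  151   47   59 2370] box [-0.006  0.059]
```

All four spacers are in the box. Now to the knob.

>>> jog_arm(moves=[{"x": -0.045, "y": 0.03, "z": 0, "yaw": 0, "gripper": 65}, {"x": -0.08, "y": 0.055, "z": 0, "yaw": 0, "gripper": 65}, {"x": -0.108, "y": 0.074, "z": 0, "yaw": 0, "gripper": 65}, {"x": -0.108, "y": 0.074, "z": 0.005, "yaw": 0, "gripper": 65}, {"x": -0.108, "y": 0.074, "z": 0.005, "yaw": 0, "gripper": 65}, {"x": -0.108, "y": 0.074, "z": 0.005, "yaw": 0, "gripper": 65}, {"x": -0.108, "y": 0.074, "z": 0.005, "yaw": 0, "gripper": 65}])

```text
time_s: 53.05
ee_pos: [0.5647, 0.2949, 0.1309]
orientation: [[-0.977, -0.214, -0.001], [-0.214, 0.977, -0.001], [0.001, -0.0, -1.0]]
force: [-0.4, 0.4, -0.1]
opening: 0.0565
grasp_force: 0.0
```

Run:
```python
from h import *
plan([(.5681,.2981,.0735,.2178)])
```

```text
now [0.5647 0.2949 0.1309] 0.216 open 0.0565 F [-0.4  0.4 -0.1] grip 0.0 t 53.05
x -0.004 y 0.002 z 0.057 yaw -0.002
```

>>> jog_arm(moves=[{"x": -0.003, "y": 0.002, "z": 0.02, "yaw": 0, "gripper": 65}, {"x": -0.003, "y": 0.002, "z": 0.04, "yaw": 0, "gripper": 65}, {"x": -0.003, "y": 0.002, "z": 0.052, "yaw": 0, "gripper": 65}, {"x": -0.003, "y": 0.002, "z": 0.057, "yaw": 0, "gripper": 65}, {"x": -0.003, "y": 0.002, "z": 0.057, "yaw": 0, "gripper": 65}, {"x": -0.003, "y": 0.002, "z": 0.057, "yaw": 0, "gripper": 65}, {"x": -0.003, "y": 0.002, "z": 0.057, "yaw": 0, "gripper": 65}])

```text
time_s: 53.75
ee_pos: [0.5685, 0.2992, 0.0751]
orientation: [[-0.977, -0.215, 0.002], [-0.215, 0.977, 0.001], [-0.002, 0.001, -1.0]]
force: [-0.5, -0.0, -0.5]
opening: 0.0567
grasp_force: 0.0
```

>>> jog_arm(moves=[{"x": 0, "y": 0, "z": 0, "yaw": 0, "gripper": 10}, {"x": 0, "y": 0, "z": 0, "yaw": 0, "gripper": 10}, {"x": 0, "y": 0, "z": 0, "yaw": 0, "gripper": 10}, {"x": 0, "y": 0, "z": 0, "yaw": 0, "gripper": 10}, {"x": 0, "y": 0, "z": 0, "yaw": 0, "gripper": 10}, {"x": 0, "y": 0, "z": 0, "yaw": 0, "gripper": 10}, {"x": 0, "y": 0, "z": 0, "yaw": 0, "gripper": 10}, {"x": 0, "y": 0, "z": 0, "yaw": 0, "gripper": 10}], squeeze=30)

```text
time_s: 54.55
ee_pos: [0.568, 0.2982, 0.074]
orientation: [[-0.977, -0.215, -0.0], [-0.215, 0.977, -0.001], [0.0, -0.001, -1.0]]
force: [0.1, -1.7, 1.5]
opening: 0.0218
grasp_force: 30.0
```

>>> jog_arm(moves=[{"x": 0.008, "y": 0, "z": 0, "yaw": 0, "gripper": 10}, {"x": 0.016, "y": 0, "z": 0, "yaw": 0, "gripper": 10}, {"x": 0.024, "y": 0, "z": 0, "yaw": 0, "gripper": 10}, {"x": 0.032, "y": 0, "z": 0, "yaw": 0, "gripper": 10}, {"x": 0.04, "y": 0, "z": 0, "yaw": 0, "gripper": 10}, {"x": 0.048, "y": 0, "z": 0, "yaw": 0, "gripper": 10}, {"x": 0.056, "y": 0, "z": 0, "yaw": 0, "gripper": 10}, {"x": 0.06, "y": 0, "z": 0, "yaw": 0, "gripper": 10}])

```text
time_s: 55.35
ee_pos: [0.5083, 0.2852, 0.074]
orientation: [[-0.977, -0.215, -0.001], [-0.215, 0.977, -0.001], [0.001, -0.001, -1.0]]
force: [2.5, -4.1, -1.7]
opening: 0.0218
grasp_force: 30.0
```

>>> jog_arm(moves=[{"x": 0.008, "y": 0, "z": 0, "yaw": 0, "gripper": 10}, {"x": 0.016, "y": 0, "z": 0, "yaw": 0, "gripper": 10}, {"x": 0.024, "y": 0, "z": 0, "yaw": 0, "gripper": 10}, {"x": 0.032, "y": 0, "z": 0, "yaw": 0, "gripper": 10}, {"x": 0.04, "y": 0, "z": 0, "yaw": 0, "gripper": 10}, {"x": 0.045, "y": 0, "z": 0, "yaw": 0, "gripper": 10}, {"x": 0.048, "y": 0, "z": 0, "yaw": 0, "gripper": 10}, {"x": 0.048, "y": 0, "z": 0, "yaw": 0, "gripper": 10}])

```text
time_s: 56.15
ee_pos: [0.4613, 0.275, 0.074]
orientation: [[-0.976, -0.216, -0.002], [-0.216, 0.976, -0.001], [0.002, -0.0, -1.0]]
force: [2.3, -4.7, 0.9]
opening: 0.0218
grasp_force: 30.0
```

>>> jog_arm(moves=[{"x": 0.002, "y": 0, "z": 0, "yaw": 0, "gripper": 10}, {"x": 0.004, "y": 0, "z": 0, "yaw": 0, "gripper": 10}, {"x": 0.006, "y": 0, "z": 0, "yaw": 0, "gripper": 10}, {"x": 0.006, "y": 0, "z": 0, "yaw": 0, "gripper": 10}])

```text
time_s: 56.55
ee_pos: [0.4585, 0.2744, 0.0741]
orientation: [[-0.977, -0.215, 0.005], [-0.215, 0.977, 0.001], [-0.005, 0.0, -1.0]]
force: [8.4, -2.7, -5.4]
opening: 0.0216
grasp_force: 30.0
```

Run:
```python
from h import *
plan([(.4588,.274,.074,.2178)])
```

```text
now [0.4585 0.2744 0.0741] 0.217 open 0.0216 F [ 8.4 -2.7 -5.4] grip 30.0 t 56.55
x -0.000 y -0.000 z 0.000 yaw -0.001
```

>>> jog_arm(moves=[{"x": 0.002, "y": 0, "z": 0, "yaw": 0, "gripper": 10}, {"x": 0.002, "y": 0, "z": 0, "yaw": 0, "gripper": 10}, {"x": 0.002, "y": 0, "z": 0, "yaw": 0, "gripper": 10}])

```text
time_s: 56.85
ee_pos: [0.4555, 0.2758, 0.0754]
orientation: [[-0.976, -0.216, 0.002], [-0.216, 0.976, 0.003], [-0.003, 0.002, -1.0]]
force: [1.8, -2.8, 6.5]
opening: 0.0108
grasp_force: 3.0
```

>>> jog_arm(moves=[{"x": 0, "y": 0, "z": 0, "yaw": 0, "gripper": 60}, {"x": 0, "y": 0, "z": 0, "yaw": 0, "gripper": 60}, {"x": 0, "y": 0, "z": 0, "yaw": 0, "gripper": 60}, {"x": 0, "y": 0, "z": 0, "yaw": 0, "gripper": 60}, {"x": 0, "y": 0, "z": 0, "yaw": 0, "gripper": 60}, {"x": 0, "y": 0, "z": -0.03, "yaw": 0, "gripper": 60}, {"x": 0, "y": 0, "z": -0.07, "yaw": 0, "gripper": 60}, {"x": 0, "y": 0, "z": -0.11, "yaw": 0, "gripper": 60}])

```text
time_s: 57.65
ee_pos: [0.4531, 0.2733, 0.1842]
orientation: [[-0.976, -0.215, -0.003], [-0.215, 0.977, -0.002], [0.004, -0.001, -1.0]]
force: [-0.2, 0.7, 0.6]
opening: 0.0516
grasp_force: 0.0
```

>>> jog_arm(moves=[{"x": 0, "y": 0.05, "z": -0.04, "yaw": 0, "gripper": 60}, {"x": 0, "y": 0.1, "z": -0.04, "yaw": 0, "gripper": 60}, {"x": 0, "y": 0.15, "z": -0.04, "yaw": 0, "gripper": 60}, {"x": 0, "y": 0.2, "z": -0.04, "yaw": 0, "gripper": 60}, {"x": 0, "y": 0.25, "z": -0.04, "yaw": 0, "gripper": 60}, {"x": 0, "y": 0.28, "z": -0.04, "yaw": 0, "gripper": 60}, {"x": 0, "y": 0.28, "z": -0.04, "yaw": 0, "gripper": 60}])

```text
time_s: 58.35
ee_pos: [0.3882, 0.5537, 0.2217]
orientation: [[-0.974, -0.225, -0.005], [-0.225, 0.974, 0.001], [0.004, 0.002, -1.0]]
force: [-0.2, -0.2, -0.6]
opening: 0.052
grasp_force: 0.0
```

Run:
```python
from h import *
plan([])
cv2.imwrite("pics/end.png",cv2.resize(grab_frame("top")[90:300,100:400],(800,560),interpolation=cv2.INTER_CUBIC))
```

```text
now [0.3882 0.5537 0.2217] 0.227 open 0.052 F [-0.2 -0.2 -0.6] grip 0.0 t 58.35
```

View pics/end.png

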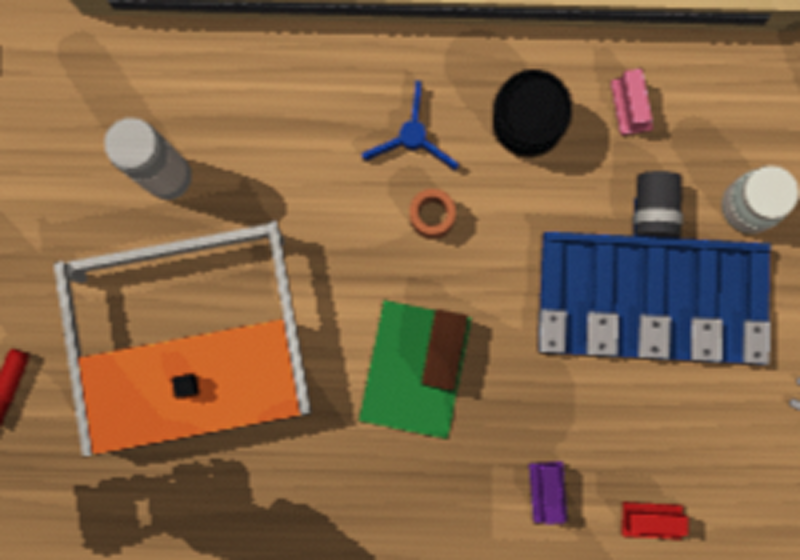

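The cover is shut and the feeder is empty. But the block has been knocked to the mat's right edge, around (445, 350), so it must be put back in the middle.

Run:
```python
from h import *
S=(800/300,(100,90))
def rect(l,w):return np.array([[l/2,w/2],[l/2,-w/2],[-l/2,-w/2],[-l/2,w/2]])
k=fit(rect(.09,.04),crop([(437,309),(468,316),(452,391),(422,385)],*S,.048));print(k[0],k[1],k[3])
c,s=np.cos(-.167),np.sin(-.167);print("in mat",np.array([[c,s],[-s,c]])@(k[1]-[.4877,.0158]))
cv=crop([(80,358),(284,321),(302,415),(88,455)],*S,.067)
c,s=np.cos(BX[2]),np.sin(BX[2]);print("cover",(cv-BX[:2])@np.array([[c,-s],[s,c]]))
b=crop([(185,386)],*S,.09);print("knob",(b-BX[:2])@np.array([[c,-s],[s,c]]))
plan([(*k[1],.19,k[0]),(*k[1],.015,k[0])])
```

```text
-0.1792506708296943 [ 0.50912133 -0.0179172 ] 0.0022549523299421827
in mat [ 0.02672795 -0.02968736]
cover [[ 0.05556938  0.11903492]
 [ 0.05287518 -0.11913529]
 [-0.05710268 -0.12053327]
 [-0.05525313  0.12682671]]
knob [[-0.00055441  0.00035081]]
now [0.3907 0.5499 0.2219] 0.223 open 0.0521 F [-0.8 -0.5 -0. ] grip 0.0 t 58.4
x 0.010 y -0.580 z 0.032 yaw 0.402
x 0.000 y -0.000 z 0.175 yaw 0.000
```

The cover reads fully shut. I'll re-grasp the block and centre it.

>>> jog_arm(moves=[{"x": 0.001, "y": -0.045, "z": 0, "yaw": 0, "gripper": 85}, {"x": 0.002, "y": -0.09, "z": 0, "yaw": 0, "gripper": 85}, {"x": 0.003, "y": -0.135, "z": 0, "yaw": 0, "gripper": 85}, {"x": 0.004, "y": -0.18, "z": 0, "yaw": 0, "gripper": 85}, {"x": 0.005, "y": -0.225, "z": 0, "yaw": 0, "gripper": 85}, {"x": 0.006, "y": -0.27, "z": 0, "yaw": 0, "gripper": 85}, {"x": 0.006, "y": -0.315, "z": 0, "yaw": 0, "gripper": 85}, {"x": 0.006, "y": -0.36, "z": 0, "yaw": 0, "gripper": 85}])

```text
time_s: 59.2
ee_pos: [0.4652, 0.1907, 0.2237]
orientation: [[-0.977, -0.213, -0.001], [-0.213, 0.977, -0.0], [0.001, 0.0, -1.0]]
force: [0.5, 0.4, 0.1]
opening: 0.0737
grasp_force: 0.0
```

>>> jog_arm(moves=[{"x": 0.004, "y": -0.045, "z": 0.01, "yaw": 0.1, "gripper": 85}, {"x": 0.004, "y": -0.09, "z": 0.02, "yaw": 0.2, "gripper": 85}, {"x": 0.004, "y": -0.135, "z": 0.03, "yaw": 0.3, "gripper": 85}, {"x": 0.004, "y": -0.18, "z": 0.03, "yaw": 0.402, "gripper": 85}, {"x": 0.004, "y": -0.22, "z": 0.03, "yaw": 0.402, "gripper": 85}, {"x": 0.004, "y": -0.22, "z": 0.03, "yaw": 0.402, "gripper": 85}, {"x": 0.004, "y": -0.22, "z": 0.03, "yaw": 0.402, "gripper": 85}, {"x": 0.004, "y": -0.22, "z": 0.03, "yaw": 0.402, "gripper": 85}])

```text
time_s: 60.0
ee_pos: [0.5085, -0.0206, 0.1937]
orientation: [[-0.983, 0.183, -0.001], [0.183, 0.983, 0.001], [0.001, 0.001, -1.0]]
force: [0.0, 0.8, 0.5]
opening: 0.074
grasp_force: 0.0
```

Run:
```python
from h import *
plan([(.5091,-.0179,.014,-.179)])
w=grab_frame("wrist");h=cv2.cvtColor(w,cv2.COLOR_BGR2HSV)[:215];m=cv2.inRange(h,(0,90,30),(14,255,150))
n,l,s,c=cv2.connectedComponentsWithStats(m)
for i in range(1,n):
    if s[i,4]>400:
        ys,xs=np.where(l==i);r=cv2.minAreaRect(np.c_[xs,ys].astype(np.float32));print(s[i],r,np.round(wray(*r[0],.048),4))
g=cv2.inRange(h,(45,100,40),(75,255,255));print(cv2.boundingRect(g))
```

```text
now [ 0.5085 -0.0206  0.1937] -0.184 open 0.074 F [0.  0.8 0.5] grip 0.0 t 60.0
x -0.000 y 0.003 z 0.180 yaw -0.005
[ 238  138   35   77 2567] ((255.0, 176.0), (76.0, 34.0), 90.0) [ 0.5083 -0.0165]
(235, 93, 87, 115)
```

>>> jog_arm(moves=[{"x": 0, "y": 0.003, "z": 0.045, "yaw": 0, "gripper": 85}, {"x": 0, "y": 0.003, "z": 0.09, "yaw": 0, "gripper": 85}, {"x": 0, "y": 0.003, "z": 0.13, "yaw": 0, "gripper": 85}, {"x": 0, "y": 0.003, "z": 0.155, "yaw": 0, "gripper": 85}, {"x": 0, "y": 0.003, "z": 0.17, "yaw": 0, "gripper": 85}, {"x": 0, "y": 0.003, "z": 0.179, "yaw": 0, "gripper": 85}, {"x": 0, "y": 0.003, "z": 0.179, "yaw": 0, "gripper": 85}, {"x": 0, "y": 0.003, "z": 0.179, "yaw": 0, "gripper": 60}])

```text
time_s: 60.85
ee_pos: [0.5105, -0.0178, 0.0156]
orientation: [[-0.983, 0.183, 0.001], [0.183, 0.983, 0.0], [-0.001, 0.001, -1.0]]
force: [0.2, -0.1, -0.2]
opening: 0.0708
grasp_force: 0.0
```

>>> jog_arm(moves=[{"x": 0, "y": 0, "z": 0, "yaw": 0, "gripper": 20}, {"x": 0, "y": 0, "z": 0, "yaw": 0, "gripper": 20}, {"x": 0, "y": 0, "z": 0, "yaw": 0, "gripper": 20}, {"x": 0, "y": 0, "z": 0, "yaw": 0, "gripper": 20}, {"x": 0, "y": 0, "z": 0, "yaw": 0, "gripper": 20}, {"x": 0, "y": 0, "z": 0, "yaw": 0, "gripper": 20}, {"x": 0, "y": 0, "z": 0, "yaw": 0, "gripper": 20}, {"x": 0, "y": 0, "z": 0, "yaw": 0, "gripper": 20}], squeeze=50)

```text
time_s: 61.65
ee_pos: [0.5103, -0.0181, 0.0153]
orientation: [[-0.983, 0.184, 0.0], [0.184, 0.983, 0.0], [-0.0, 0.0, -1.0]]
force: [-0.1, 0.3, 5.1]
opening: 0.0392
grasp_force: 49.9
```

Run:
```python
from h import *
plan([(.4877,.0158,.018,-.167)])
```

```text
now [ 0.5103 -0.0181  0.0153] -0.185 open 0.0392 F [-0.1  0.3  5.1] grip 49.9 t 61.65
x 0.028 y 0.029 z -0.003 yaw -0.018
```

>>> jog_arm(moves=[{"x": 0, "y": 0, "z": -0.015, "yaw": 0, "gripper": 20}, {"x": 0.014, "y": 0.015, "z": -0.025, "yaw": -0.01, "gripper": 20}, {"x": 0.028, "y": 0.029, "z": -0.025, "yaw": -0.018, "gripper": 20}, {"x": 0.028, "y": 0.029, "z": -0.015, "yaw": -0.018, "gripper": 20}, {"x": 0.028, "y": 0.029, "z": -0.006, "yaw": -0.018, "gripper": 20}, {"x": 0.028, "y": 0.029, "z": -0.002, "yaw": -0.018, "gripper": 20}, {"x": 0.028, "y": 0.029, "z": -0.001, "yaw": -0.018, "gripper": 20}, {"x": 0.028, "y": 0.029, "z": -0.001, "yaw": -0.018, "gripper": 20}])

```text
time_s: 62.45
ee_pos: [0.4879, 0.0145, 0.0157]
orientation: [[-0.986, 0.167, -0.0], [0.167, 0.986, -0.001], [0.0, -0.001, -1.0]]
force: [0.7, -0.6, -2.0]
opening: 0.0393
grasp_force: 49.9
```

>>> jog_arm(moves=[{"x": 0, "y": 0, "z": 0, "yaw": 0, "gripper": 85}, {"x": 0, "y": 0, "z": 0, "yaw": 0, "gripper": 85}, {"x": 0, "y": 0, "z": 0, "yaw": 0, "gripper": 85}, {"x": 0, "y": 0, "z": 0, "yaw": 0, "gripper": 85}, {"x": 0, "y": 0, "z": 0, "yaw": 0, "gripper": 85}, {"x": 0, "y": 0, "z": -0.04, "yaw": 0, "gripper": 85}, {"x": 0, "y": 0, "z": -0.09, "yaw": 0, "gripper": 85}, {"x": 0, "y": 0, "z": -0.14, "yaw": 0, "gripper": 85}])

```text
time_s: 63.25
ee_pos: [0.4871, 0.0151, 0.1573]
orientation: [[-0.986, 0.166, -0.001], [0.166, 0.986, -0.001], [0.001, -0.001, -1.0]]
force: [2.1, 0.5, 1.3]
opening: 0.0737
grasp_force: 0.0
```

>>> jog_arm(moves=[{"x": 0, "y": 0, "z": -0.05, "yaw": 0, "gripper": 85}, {"x": 0, "y": 0, "z": -0.06, "yaw": 0, "gripper": 85}, {"x": 0, "y": 0, "z": -0.06, "yaw": 0, "gripper": 85}, {"x": 0, "y": 0, "z": -0.06, "yaw": 0, "gripper": 85}])

```text
time_s: 63.65
ee_pos: [0.4867, 0.0155, 0.2147]
orientation: [[-0.986, 0.166, -0.002], [0.166, 0.986, -0.0], [0.002, -0.0, -1.0]]
force: [-0.2, 0.3, -0.7]
opening: 0.0734
grasp_force: 0.0
```

Run:
```python
from h import *
plan([])
w=grab_frame("wrist");h=cv2.cvtColor(w,cv2.COLOR_BGR2HSV)[:225,190:320]
for nm,lo,hi,z in(("knocker",(0,90,30),(14,255,150),.048),("mat",(45,80,30),(80,255,255),.003)):
    m=cv2.inRange(h,lo,hi);x,y,a,b=cv2.boundingRect(m);print(nm,x+190,y,a,b,cv2.countNonZero(m),wray(x+190+a/2,y+b/2,z))
m=cv2.inRange(h,(5,0,0),(180,255,255))
```

```text
now [0.4867 0.0155 0.2147] -0.166 open 0.0734 F [-0.2  0.3 -0.7] grip 0.0 t 63.65
knocker 213 114 90 97 2317 [0.47367417 0.02455294]
mat 214 115 82 107 6109 [0.48764596 0.01884249]
```

Run:
```python
from h import *
w=grab_frame("wrist");h=cv2.cvtColor(w,cv2.COLOR_BGR2HSV)[:225];m=cv2.inRange(h,(0,90,30),(14,255,150))
n,l,s,c=cv2.connectedComponentsWithStats(m)
ok=False
for i in range(1,n):
    if s[i,4]>800:
        p=wray(*c[i],.048);print(s[i],p);ok|=np.hypot(*(p-[.4877,.0158]))<.02
print(ok)
if ok: print(close_job())
```

```text
[ 237  138   33   74 2298] [0.48687819 0.01586622]
True
the job is handed in; nothing more can be done
None
```

All four spacers were knocked free with the block and put in the spares box. The cover is slid fully shut, the block is back in the middle of its green mat, and the job was handed in at about 64 s.

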